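# Put the washed pastry cutters back in their latched drawer

### The arm

A 6-joint arm with a two-finger parallel gripper is mounted at the origin on the work surface. World frame = base frame: x ahead of the robot, y to its left, z up, the work surface at z = 0. Lengths are in m, angles in rad, forces in N, time in s.
With the tool pointing down it reaches from about 0.425 to 0.95 m from the base axis. Payload 3.5 kg.
Tool frame: the origin (TCP) lies on the centre line of the jaws, within the pads' length; the fingertips stand 19 mm ahead of it and the grasp point (between the pads) is the TCP; z points along the fingers, y is the line along which they close (so a half turn about z gives the same grasp; the last joint's range is limited). The gripper opens to 85 mm and grips with 20 to 120 N. Pads are 22 mm wide; open, the fingers measure 114 mm over their backs; the gripper's body (76 mm by 85 mm) begins 54 mm behind the grasp point. The pads swing forward as they close: fully open they stand 13 mm farther back than shut.
Start: joints at [1.111, 0.286, 1.577, -0, 1.279, -0.15], TCP at [0.206, 0.643, 0.25] pointing down, gripper open.
Joint ranges: [-2.77, 2.77], [-0.9, 2.22], [0.21, 2.48], [-1.53, 4.67], [0.24, 2.81], [-2.84, 2.84]. Speed limits (rad/s): [2.79, 2.79, 3.14, 3.14, 3.14, 3.14].

### API

Orientations are given as a unit quaternion [x, y, z, w].
In Python, from plant import ctrl, imaging gives the robot as it stands. The module is installed in compiled form; this text tells all that it offers.
- The arm moves only by the shell command python3 -m handwheel 'ROWS' [OPENING] [FORCE]. ROWS is JSON, one flat list of numbers, 6 for each row, row after row: the shift along the world's x, y, z in units of 150 mm (1.0 is 150 mm), then the turn, a rotation vector about the world's x, y, z in units of 90 degrees (1.0 is 90 degrees). In form: [tx, ty, tz, rx, ry, rz, tx, ty, tz, rx, ry, rz, ...]. A call has 1 to 5 rows; each row shifts and turns the commanded pose from where the row before left it; what a row does not reach is not made up. A row lasts 1/12 s, in which the tool goes at most 41.7 mm and 7.16 degrees, less where a joint would pass 70% of its speed; a pose out of reach is approached as far as the arm can. A call with a number of a shift or a turn outside -1 to 1 is refused whole. A call with a gripper value outside its range is refused whole. OPENING is the opening, from 0 (shut) to 1 (fully open), set as the call begins (- or left out, the last holds). The fingers move at their own pace and stop on an object; FORCE is the grip in N (left out, the last holds). Time passes only in rows, so rows that do not move let the fingers close. It gives the time, the measured TCP pose, the force, the opening and the grip force at its end, in the units of the state.
- ctrl.get_state(): the state, without advancing time (a new reading comes with each control period).
- imaging.read_camera(name): name is "scene" or "top" or "wrist"; returns (picture, depth): 420x560x3 uint8, blue, green, red; 420x560 float32, m along the optical axis (not along the pixel's ray), 0 where there is no reading.
- imaging.get_calibration(name): a dict with "fovy" (degrees; the focal length in pixels is half the picture's height over the tangent of half this angle, whatever the lens; pixels are square), "cx", "cy" (the principal point, pixels), "R" (3x3) and "t" (3): a world point X has camera coordinates R X + t. Camera axes: x right, y down, z forward; pixel columns grow to the right and rows downward; lengths in m; the calibration is good to about 2 mm. A picture is of the moment at which its call begins: read the wrist's pose just before it. get_calibration takes no time and is no camera call; for the wrist camera it gives the pose at the moment of the call.
- ctrl.sign_off(): hands the job in; it is judged then, once.
The state is a dict: "time": time; "qpos": joint angles; "dq": joint speeds; "joint_efforts": joint torques, N m; "eef_pos": TCP position; "tcp_rot": TCP orientation; "contact_force": force on the tool from outside, world axes, zero at the start; "wrist_torque": the same for the moment, N m; "opening": opening from 0.0 (shut) to 1.0 (fully open); "finger_force": force on a finger pad.
Only numpy, scipy, OpenCV 4.12 (cv2) and the standard library are available. Lean on these libraries where they do the work, as an engineer would, in place of code of your own. Each camera call takes 0.05 s, during which the arm holds its last target. There are 200 camera calls.

### The job

Put the washed pastry cutters away: swing the hook lever on top of the drawer unit round to its open notch, pull the drawer wide open by its handle, and stand every cutter from the drying mat upright in the drawer row that already holds a cutter of the same size. Then push the drawer fully home and swing the lever back into its locked notch, leaving the other things on the counter where they are.

Things in the scene. Friction and masses are not known exactly. Their poses are not given: they have to be found in the camera images.
- unit: Low drawer unit of light wood, 240 mm deep (x), 260 wide (y), 115 high, fixed. Origin: centre of its underside, on the counter; its -x points to the robot and is the way the drawer slides out. Drawer's front face (shut) at x = -0.120, front edge of the unit's top panel at x = -0.105; that panel lies 103 to 115 mm above the counter.
- drawer (a joint): How far the drawer is pulled out, m: 0 shut (flush), 0.16 at its stop. Wide open: over 0.12; fully home: under 0.006. It slides with 1.5 N of friction and light damping (6 N s/m). While the lever is locked its hook stands in front of the drawer's steel catch and the drawer moves only some 2 mm.
- drawer_handle (a point): Middle of the drawer's handle, a steel bar 11 mm thick and 120 mm long, parallel to the unit's y axis, 35 mm out from the drawer's front face (29 mm of clear gap behind the bar) and 85 mm above the counter (30 mm below the unit's top). Moves with the drawer; can be pinched from above, one finger behind the bar.
- drawer_in (a point): Centre of the drawer's inner floor, 22 mm above the counter; axes as the unit's; moves with the drawer. Inside 150 (x) by 222 mm (y), walls 28 mm high above the floor. The drawer's front panel, at x = -0.075 to -0.090, rises 90 mm above the floor, with a steel catch 14 mm wide at y = 0.085 rising 18 mm higher.
- row_front (a point): Centre, on the drawer's floor, of the front row (nearest the handle): 72 mm deep in x, 222 mm long in y, at x = -0.039 of drawer_in. A 6 mm dividing wall along y, 28 mm high, parts the two rows at x = 0 of drawer_in.
- row_back (a point): Centre, on the drawer's floor, of the back row: 72 mm deep in x, 222 mm long in y, at x = 0.039 of drawer_in.
- lever (a joint): Hook lever's angle, rad: 0 = locked notch (arm to -x of the unit, over the drawer's front), 1.57 = open notch (arm to +y); clockwise from above. Stays where left, no click; some 2 N at its post. In a notch: within 0.15; range -0.25 to 1.85. Two black dots on a steel plate mark the notches, the lever's short tail points at one: away from the robot = locked, to -y = open.
- lever_grip (a point): Middle of the lever's upright black grip post, 16 mm in diameter, at the end of the arm, 58 mm from the pivot axis; this point is 166 mm above the counter. The post can be held from 148 to 182 mm; below it is a thinner stem and the lever's flat arm, top at 137 mm.
- lever_pivot (a point): Point on the lever's vertical pivot axis, at the height of the grip point: at x = -0.090, y = 0.085 of the unit.
- mat: Black rubber drying mat, 210 (x) by 170 (y) by 3 mm, fixed to the counter, left or right of the drawer unit. Origin: centre of its underside.
- large1: Large pastry cutter: closed steel drum 50 mm across, 28 tall, with a stem and a wooden grip knob, 18 mm across, 40 to 60 mm above the origin (centre of the underside, z up). About 90 g. Starts standing on the mat; may be absent (None from the start).
- large2: Large pastry cutter: closed steel drum 50 mm across, 28 tall, with a stem and a wooden grip knob, 18 mm across, 40 to 60 mm above the origin (centre of the underside, z up). About 90 g. Starts standing on the mat; may be absent (None from the start).
- small1: Small pastry cutter: closed steel drum 36 mm across, 28 tall, with a stem and a wooden grip knob, 18 mm across, 40 to 60 mm above the origin (centre of the underside, z up). About 90 g. Starts standing on the mat; may be absent (None from the start).
- small2: Small pastry cutter: closed steel drum 36 mm across, 28 tall, with a stem and a wooden grip knob, 18 mm across, 40 to 60 mm above the origin (centre of the underside, z up). About 90 g. Starts standing on the mat; may be absent (None from the start).
- small3: Small pastry cutter: closed steel drum 36 mm across, 28 tall, with a stem and a wooden grip knob, 18 mm across, 40 to 60 mm above the origin (centre of the underside, z up). About 90 g. Starts standing on the mat; may be absent (None from the start).
- large_kept: Large pastry cutter: closed steel drum 50 mm across, 28 tall, with a stem and a wooden grip knob, 18 mm across, 40 to 60 mm above the origin (centre of the underside, z up). About 90 g. Starts inside the shut drawer and marks the row of its size (front or back, differs from start to start), towards the row's -y end; may shift some mm as the drawer moves.
- small_kept: Small pastry cutter: closed steel drum 36 mm across, 28 tall, with a stem and a wooden grip knob, 18 mm across, 40 to 60 mm above the origin (centre of the underside, z up). About 90 g. Starts inside the shut drawer and marks the row of its size (front or back, differs from start to start), towards the row's -y end; may shift some mm as the drawer moves.
- board: Wooden bread board, 220 (x) by 170 (y) by 16 mm, fixed, on the other side of the drawer unit from the mat. Origin: centre of its underside.
- loaf: Bystander: a loaf 130 by 75 by 77 mm on the board. Origin: centre of its underside.
- brush: Bystander: pastry brush 170 mm long lying along its x axis on the board.
- shaker: Bystander: steel sugar shaker, 48 mm in diameter, 85 tall, just beyond the mat's far (+x) end. Origin: centre of its underside.
- jar: Bystander: amber jar, 60 mm in diameter, 80 tall, on the -y side of the drawer unit's top, about 130 mm behind the drawer's front face. Origin: centre of its underside.
- cup: Bystander: white mug, 70 mm in diameter, 80 tall, beyond the board's far end. Origin: centre of its underside.
Things that resemble listed ones, but are neither listed nor needed, are in the scene too. Leave any blue, green or red look-alike of the large1 alone.

How it is judged:
On the way, in this order (a step that is already met when the one before it is completed fails the run):
1. the lever is swung to its open notch, the drawer still shut (value of joint lever between 1.42 and 1.72 rad and value of joint drawer below 0.01 m), for 0.2 s.
2. the drawer is pulled wide open (over 120 mm) (value of joint drawer above 0.12 m), for 0.2 s.
3. with the drawer open, every cutter stands upright and released in the row of its size (value of joint drawer above 0.1 m and x of large1 in the frame of drawer_in between -0.075 and 0.075 m and y of large1 in the frame of drawer_in between -0.111 and 0.111 m and z of large1 in the frame of drawer_in between -0.006 and 0.01 m and angle between each of large1, large2, small1, small2, small3, large_kept, small_kept's own z axis and vertical below 0.15 rad and (x of each of large1, large_kept in the frame of drawer_in below 0 m or x of each of large1, large_kept in the frame of drawer_in above 0 m) and x of large2 in the frame of drawer_in between -0.075 and 0.075 m and y of large2 in the frame of drawer_in between -0.111 and 0.111 m and z of large2 in the frame of drawer_in between -0.006 and 0.01 m and (x of each of large2, large_kept in the frame of drawer_in below 0 m or x of each of large2, large_kept in the frame of drawer_in above 0 m) and x of small1 in the frame of drawer_in between -0.075 and 0.075 m and y of small1 in the frame of drawer_in between -0.111 and 0.111 m and z of small1 in the frame of drawer_in between -0.006 and 0.01 m and (x of each of small1, small_kept in the frame of drawer_in below 0 m or x of each of small1, small_kept in the frame of drawer_in above 0 m) and x of small2 in the frame of drawer_in between -0.075 and 0.075 m and y of small2 in the frame of drawer_in between -0.111 and 0.111 m and z of small2 in the frame of drawer_in between -0.006 and 0.01 m and (x of each of small2, small_kept in the frame of drawer_in below 0 m or x of each of small2, small_kept in the frame of drawer_in above 0 m) and x of small3 in the frame of drawer_in between -0.075 and 0.075 m and y of small3 in the frame of drawer_in between -0.111 and 0.111 m and z of small3 in the frame of drawer_in between -0.006 and 0.01 m and (x of each of small3, small_kept in the frame of drawer_in below 0 m or x of each of small3, small_kept in the frame of drawer_in above 0 m) and x of large_kept in the frame of drawer_in between -0.075 and 0.075 m and y of large_kept in the frame of drawer_in between -0.111 and 0.111 m and z of large_kept in the frame of drawer_in between -0.006 and 0.01 m and x of small_kept in the frame of drawer_in between -0.075 and 0.075 m and y of small_kept in the frame of drawer_in between -0.111 and 0.111 m and z of small_kept in the frame of drawer_in between -0.006 and 0.01 m and ((x of large_kept in the frame of drawer_in below 0 m and x of small_kept in the frame of drawer_in above 0 m) or (x of large_kept in the frame of drawer_in above 0 m and x of small_kept in the frame of drawer_in below 0 m)) and contact force between the fingers and large1 below 0.1 N and contact force between the fingers and large2 below 0.1 N and contact force between the fingers and small1 below 0.1 N and contact force between the fingers and small2 below 0.1 N and contact force between the fingers and small3 below 0.1 N), for 0.3 s.
4. the drawer is pushed fully home (value of joint drawer below 0.006 m), for 0.2 s.
5. the lever is swung back to its locked notch (value of joint lever between -0.15 and 0.15 rad), for 0.2 s.
At the end, for the whole second after the job is handed in: The drawer is shut to within 6 mm, the lever is within 0.15 rad of its locked notch, and every cutter stands upright (within 0.15 rad) and at rest on the drawer's floor, the large ones in the row of the large cutter that was kept there and the small ones in the row of the small one (all of step 5 and value of joint drawer below 0.006 m and x of large1 in the frame of drawer_in between -0.075 and 0.075 m and y of large1 in the frame of drawer_in between -0.111 and 0.111 m and z of large1 in the frame of drawer_in between -0.006 and 0.01 m and angle between each of large1, large2, small1, small2, small3, large_kept, small_kept's own z axis and vertical below 0.15 rad and (x of each of large1, large_kept in the frame of drawer_in below 0 m or x of each of large1, large_kept in the frame of drawer_in above 0 m) and x of large2 in the frame of drawer_in between -0.075 and 0.075 m and y of large2 in the frame of drawer_in between -0.111 and 0.111 m and z of large2 in the frame of drawer_in between -0.006 and 0.01 m and (x of each of large2, large_kept in the frame of drawer_in below 0 m or x of each of large2, large_kept in the frame of drawer_in above 0 m) and x of small1 in the frame of drawer_in between -0.075 and 0.075 m and y of small1 in the frame of drawer_in between -0.111 and 0.111 m and z of small1 in the frame of drawer_in between -0.006 and 0.01 m and (x of each of small1, small_kept in the frame of drawer_in below 0 m or x of each of small1, small_kept in the frame of drawer_in above 0 m) and x of small2 in the frame of drawer_in between -0.075 and 0.075 m and y of small2 in the frame of drawer_in between -0.111 and 0.111 m and z of small2 in the frame of drawer_in between -0.006 and 0.01 m and (x of each of small2, small_kept in the frame of drawer_in below 0 m or x of each of small2, small_kept in the frame of drawer_in above 0 m) and x of small3 in the frame of drawer_in between -0.075 and 0.075 m and y of small3 in the frame of drawer_in between -0.111 and 0.111 m and z of small3 in the frame of drawer_in between -0.006 and 0.01 m and (x of each of small3, small_kept in the frame of drawer_in below 0 m or x of each of small3, small_kept in the frame of drawer_in above 0 m) and x of large_kept in the frame of drawer_in between -0.075 and 0.075 m and y of large_kept in the frame of drawer_in between -0.111 and 0.111 m and z of large_kept in the frame of drawer_in between -0.006 and 0.01 m and x of small_kept in the frame of drawer_in between -0.075 and 0.075 m and y of small_kept in the frame of drawer_in between -0.111 and 0.111 m and z of small_kept in the frame of drawer_in between -0.006 and 0.01 m and ((x of large_kept in the frame of drawer_in below 0 m and x of small_kept in the frame of drawer_in above 0 m) or (x of large_kept in the frame of drawer_in above 0 m and x of small_kept in the frame of drawer_in below 0 m)) and linear speed of each of large1, large2, small1, small2, small3 below 0.03 m/s); the robot touches nothing.
It fails at once if a bystander (loaf, brush, shaker, jar or mug) is shifted by more than 30 mm (distance of any of loaf, brush, shaker, jar, cup from where it was at the start of the episode above 0.03 m).
It fails at once if the drawer is forced past its locked hook (value of joint drawer above 0.03 m and value of joint lever below 0.4 rad).
Of large1, large2, small1, small2, small3 only 3 to 5 are there at a start; the rules pass over those that are not, and their reading is None.
At some moment in a run one of large1, large2, small1, small2, small3 may be knocked a few centimetres aside while the robot is not near it.
It also fails if it takes over 210 s, if anything falls off the work surface, if the arm or the gripper's body presses on something with over 40 N, if the wrist force passes 120 N, or if a joint passes its speed limit or range.

## Working session

There is one attempt and no reset: what is moved stays moved. The work goes in short steps, Python scripts to look and compute and a shell command to move; the robot and the scene stay as the last step left them, time stands still between calls to the robot, and variables do not carry over. Pictures are saved under pics/ and viewed, at most 14 in all, crops included, and the job is handed in when it is done.

```bash
mkdir -p pics
cat > h.py <<'E'
import numpy as np, cv2
from plant import ctrl, imaging
def cam(n):
    c=imaging.get_calibration(n); im,d=imaging.read_camera(n)
    f=im.shape[0]/2/np.tan(np.radians(c["fovy"])/2)
    return im,d,c,f
def cloud(d,c,f):
    v,u=np.mgrid[:d.shape[0],:d.shape[1]]
    p=np.stack([(u-c["cx"])/f*d,(v-c["cy"])/f*d,d],-1)
    return (p-np.array(c["t"]))@np.array(c["R"])
def save(n,tag):
    im,d,c,f=cam(n); cv2.imwrite(f"pics/{tag}.png",im); P=cloud(d,c,f); np.savez(f"pics/{tag}.npz",im=im,d=d,P=P,f=f,**{k:np.array(v) for k,v in c.items()}); return im,d,c,f,P
E
python3 - <<'E'
from h import *
for n in("scene","top"):
    im,d,c,f,P=save(n,n+"0"); print(n,f,c)
print(ctrl.get_state())
a=cv2.imread("pics/scene0.png");b=cv2.imread("pics/top0.png")
E
```

```text
scene 523.6416159116555 {'fovy': 43.7052868122166, 'cx': 279.48868613592765, 'cy': 212.0251018626249, 'R': array([[-0.76201354,  0.64749485, -0.00926231],
       [ 0.46841691,  0.54127421, -0.69828922],
       [-0.44712522, -0.53644446, -0.71575581]]), 't': array([ 0.43004791, -0.17005778,  1.69417255])}
top 416.42720917690883 {'fovy': 53.52268837719411, 'cx': 271.37728719809314, 'cy': 207.89769280792578, 'R': array([[ 0.00432512, -0.99947014,  0.03226053],
       [-0.99655003, -0.00698185, -0.08270003],
       [ 0.08288145, -0.03179154, -0.99605219]]), 't': array([-0.03267127,  0.54191632,  1.03335691])}
{'time': 0.1, 'qpos': array([ 1.11106366e+00,  2.87119237e-01,  1.57807612e+00, -1.02147344e-05,
        1.27864265e+00, -1.50013821e-01]), 'dq': array([ 0.00030242, -0.00063773, -0.00263535,  0.00131974, -0.00035354,
        0.00069254]), 'joint_efforts': array([ 1.37407797e-04, -4.07291329e+01, -2.93702710e+01, -1.63016271e-04,
        3.41164872e-03,  7.39302209e-06]), 'eef_pos': array([0.20545567, 0.64236128, 0.24903272]), 'tcp_rot': array([ 1.54239652e-01,  9.88032828e-01, -1.07237092e-03, -3.32332218e-04]), 'contact_force': array([-0.16518287, -0.44838381, -0.06874194]), 'wrist_torque': array([-0.00265276,  0.00519678,  0.02095204]), 'finger_force': 0.0, 'opening': 1.001288569075496}
```

View pics/top0.png

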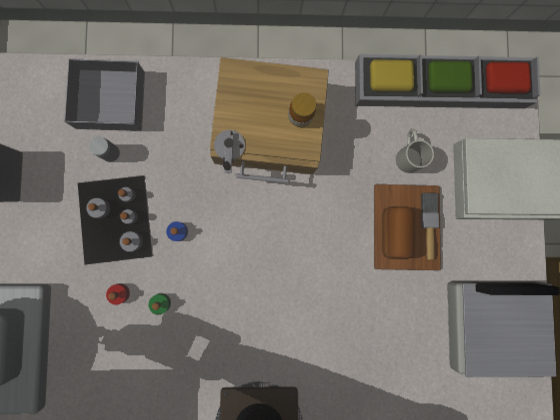

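View pics/scene0.png

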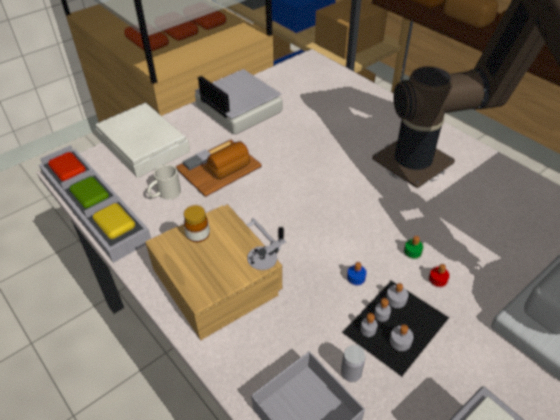

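The top view shows the unit at (270,115) and its lever at (229,148), with the arm pointing at the robot. The jar is at (303,108) and the handle runs (242,176)-(313,182). On the black mat are four steel cutters at (96,208), (125,194), (128,216) and (130,241). Blue (177,231), green (159,303) and red (117,293) look-alikes stand off the mat. The scene view agrees: cutters at (398,293), (383,308), (369,324) and (402,337).

```bash
cat > m.py <<'E'
from h import *
def load(t): return np.load(f"pics/{t}.npz")
def unitfit(Z):
    P=Z["P"];m=(abs(P[...,2]-0.115)<0.006)&(P[...,0]>.4)&(abs(P[...,1])<.4)
    m=cv2.morphologyEx(m.astype(np.uint8),cv2.MORPH_OPEN,np.ones((3,3)))
    n,l,s,c=cv2.connectedComponentsWithStats(m); k=1+np.argmax(s[1:,4]); q=P[l==k]
    r=cv2.minAreaRect(q[:,:2].astype(np.float32)); return r,q[:,2].mean(),s[k]
E
python3 - <<'E'
from m import *
T=load("top0");S=load("scene0")
for Z in(T,S):
    print(unitfit(Z)); print(cv2.boxPoints(unitfit(Z)[0]))
    P=Z["P"]; g=abs(P[...,2])<.02; print("table z",np.median(P[...,2][g]))
# tall things on the mat: points 35-70 mm above table, y>0.2
for nm,Z in(("top",T),("scene",S)):
    P=Z["P"];im=Z["im"]
    for lo,hi in((.036,.075),(.022,.036)):
        m=((P[...,2]>lo)&(P[...,2]<hi)&(P[...,1]>.15)&(P[...,1]<.55)&(P[...,0]>.2)&(P[...,0]<.75)).astype(np.uint8)
        n,l,s,c=cv2.connectedComponentsWithStats(m)
        for i in range(1,n):
            if s[i,4]>8 and s[i,4]<900:
                q=P[l==i]; b=im[l==i].mean(0).astype(int); print(nm,lo,s[i],q.mean(0).round(3),q.min(0).round(3),q.max(0).round(3),b)
E
```

```text
(((0.7631756067276001, -0.020615383982658386), (0.26030659675598145, 0.2422635555267334), 84.34246063232422), np.float64(0.11467777678214247), array([ 210,   57,  119,  110, 9815], dtype=int32))
[[ 0.62980306 -0.13819325]
 [ 0.87088656 -0.16207615]
 [ 0.89654815  0.09696248]
 [ 0.65546465  0.12084538]]
table z 0.00016036713240167243
(((0.7641283869743347, -0.016254380345344543), (0.26424404978752136, 0.24534668028354645), 84.95211791992188), np.float64(0.11403346838670486), array([ 146,  206,  134,  108, 7191], dtype=int32))
[[ 0.63030565 -0.13707016]
 [ 0.8747008  -0.15865777]
 [ 0.8979511   0.1045614 ]
 [ 0.653556    0.12614901]]
table z -0.0011312224289491237
top 0.036 [ 65 121  73   6 297] [0.746 0.391 0.054] [0.743 0.308 0.036] [0.75  0.478 0.068] [74 73 73]
top 0.036 [ 95 139  21  20 142] [0.675 0.371 0.059] [0.661 0.362 0.036] [0.703 0.397 0.075] [58 58 59]
top 0.036 [118 189   9   7  53] [0.575 0.334 0.059] [0.568 0.327 0.037] [0.583 0.344 0.066] [50 67 91]
top 0.036 [ 88 202  11   8  58] [0.541 0.404 0.059] [0.533 0.398 0.036] [0.552 0.42  0.067] [54 70 92]
top 0.036 [120 21
[... 3409 characters left out ...]
 0.029] [0.502 0.316 0.022] [0.539 0.351 0.036] [124 121 124]
scene 0.022 [362 318  15  15 140] [0.581 0.343 0.029] [0.559 0.323 0.022] [0.595 0.359 0.036] [126 123 126]
scene 0.022 [493 320  10  11  45] [0.351 0.538 0.029] [0.342 0.522 0.022] [0.355 0.55  0.036] [82 83 82]
scene 0.022 [391 327  22  20 283] [0.547 0.413 0.03 ] [0.517 0.385 0.022] [0.568 0.436 0.035] [131 127 131]
scene 0.022 [308 359  26  28  80] [0.749 0.355 0.029] [0.747 0.315 0.022] [0.75  0.396 0.036] [74 73 74]
scene 0.022 [341 366  21  13  60] [0.702 0.4   0.029] [0.682 0.371 0.022] [0.711 0.414 0.036] [104 102 104]
scene 0.022 [334 387   6   7  14] [0.749 0.406 0.031] [0.749 0.399 0.024] [0.75  0.414 0.036] [73 72 72]
```

```bash
python3 -c "
import cv2
a=cv2.imread('pics/top0.png')[165:275,70:210];b=cv2.imread('pics/scene0.png')[270:370,330:470]
a=cv2.resize(a,(700,550),interpolation=2)
cv2.imwrite('pics/crop1.png',a)
"
```

```text
(no output)
```

View pics/crop1.png

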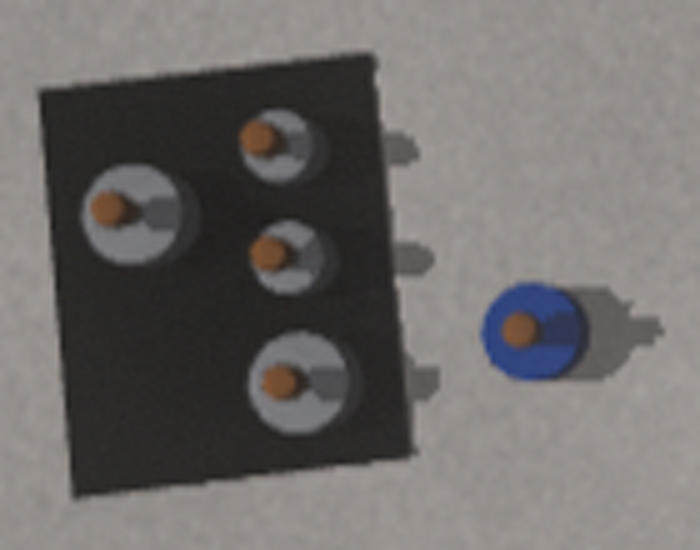

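The crop shows two large drums (about 48 mm) at crop (132,213) and (303,382), and two small (about 33 mm) at (280,147) and (290,258). All four are bare steel with wooden knobs and on the mat, so they fit the description. The blue one at (530,330) is coloured and off the mat, so I leave it alone, along with the red and green ones. Next I measure the lever and handle.

```bash
python3 - <<'E'
from m import *
for t in("top0","scene0"):
    P=load(t)["P"]; near=(abs(P[...,0]-.65)<.12)&(abs(P[...,1]-.08)<.1)
    for lo,hi in((.12,.134),(.134,.145),(.15,.178),(.178,.19)):
        m=near&(P[...,2]>lo)&(P[...,2]<hi); q=P[m]
        if len(q): print(t,lo,len(q),q.mean(0).round(3),q.min(0).round(3),q.max(0).round(3))
    m=(P[...,2]>.075)&(P[...,2]<.1)&(P[...,0]<.64)&(P[...,0]>.57)&(abs(P[...,1]+.02)<.12); q=P[m]
    if len(q): print("handle",len(q),q.mean(0).round(3),q.min(0).round(3),q.max(0).round(3),cv2.minAreaRect(q[:,:2].astype(np.float32)))
E
python3 -m handwheel '[0.162,-0.216,0,0,0,0,0.162,-0.216,0,0,0,0,0.162,-0.216,0,0,0,0,0.162,-0.216,0,0,0,0,0.162,-0.216,0,0,0,0]' 1 30
python3 -m handwheel '[0.162,-0.216,0,0,0,0,0.162,-0.216,0,0,0,0,0.162,-0.216,0,0,0,0,0.162,-0.216,0,0,0,0,0.162,-0.216,0,0,0,0]' 0.4
python3 -m handwheel '[0.162,-0.216,0,0,0,0,0.162,-0.216,0,0,0,0,0.162,-0.216,0,0,0,0,0,0,0,0,0,0,0,0,0,0,0,0]'
python3 - <<'E'
from h import *
im,d,c,f,P=save("wrist","w1"); print(c,f)
E
```

```text
top0 0.12 65 [0.674 0.071 0.124] [0.615 0.001 0.12 ] [0.716 0.103 0.134]
top0 0.134 231 [0.664 0.073 0.138] [0.616 0.062 0.134] [0.709 0.085 0.143]
top0 0.15 17 [0.619 0.073 0.164] [0.616 0.067 0.153] [0.624 0.082 0.175]
top0 0.178 40 [0.624 0.074 0.181] [0.617 0.068 0.178] [0.631 0.081 0.185]
handle 371 [ 0.617 -0.023  0.089] [ 0.599 -0.136  0.076] [0.64  0.057 0.1  ] ((0.6210988163948059, -0.03884796053171158), (0.1908615380525589, 0.04098759591579437), 85.167724609375)
scene0 0.12 115 [0.668 0.082 0.127] [0.616 0.049 0.12 ] [0.714 0.108 0.134]
scene0 0.134 181 [0.664 0.079 0.137] [0.618 0.066 0.134] [0.711 0.092 0.144]
scene0 0.15 47 [0.629 0.082 0.164] [0.623 0.075 0.151] [0.634 0.088 0.178]
scene0 0.178 26 [0.627 0.08  0.18 ] [0.619 0.073 0.178] [0.636 0.085 0.186]
handle 154 [ 0.613 -0.014  0.088] [ 0.602 -0.065  0.08 ] [0.629 0.065 0.093] ((0.6183328628540039, -0.0004242807626724243), (0.13075348734855652, 0.02690182626247406), 87.13236999511719)
time: 0.52
eef_pos: [0.3277, 0.4791, 0.2497]
tcp_rot: [0.154, 0.988, -0.0, -0.0]
contact_force: [0.5, 0.6, -0.2]
opening: 0.997
finger_force: 0.0
time: 0.93
eef_pos: [0.4492, 0.317, 0.2499]
tcp_rot: [0.154, 0.988, -0.0, -0.0]
contact_force: [0.7, 0.1, 0.1]
opening: 0.404
finger_force: 0.0
time: 1.35
eef_pos: [0.5224, 0.2198, 0.2497]
tcp_rot: [0.156, 0.988, -0.0, -0.001]
contact_force: [0.2, 1.1, -0.5]
opening: 0.399
finger_force: 0.0
{'fovy': 64.2044124500211, 'cx': 282.1014254231767, 'cy': 211.76547450602158, 'R': array([[ 3.09660358e-01,  9.50847212e-01, -2.03792809e-04],
       [ 9.00674459e-01, -2.93251991e-01,  3.20606907e-01],
       [ 3.04788421e-01, -9.94628005e-02, -9.47212315e-01]]), 't': array([-0.36971246, -0.44710436,  0.24208235])} 334.7400508473661
```

View pics/w1.png

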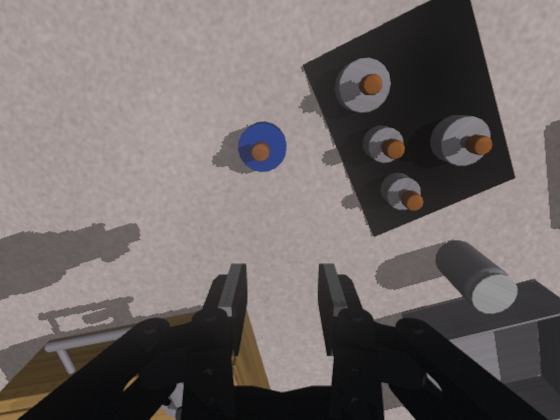

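The wrist view shows the mat's four cutters with knobs at (371,84), (395,149), (412,201) and (480,144), the blue one at (260,152) and the shaker at (478,275). The unit is at lower left. I'll cross-check the knob positions across the cameras.

```bash
cat >> m.py <<'E'
def blobs(Z,lo,hi,x0,x1,y0,y1,mn=15):
    P=Z["P"];m=((P[...,2]>lo)&(P[...,2]<hi)&(P[...,0]>x0)&(P[...,0]<x1)&(P[...,1]>y0)&(P[...,1]<y1)).astype(np.uint8)
    n,l,s,c=cv2.connectedComponentsWithStats(m)
    for i in range(1,n):
        if s[i,4]>=mn:
            q=P[l==i]; print(s[i],"mean",q.mean(0).round(4),"mid",((q.min(0)+q.max(0))/2).round(4),"ext",np.ptp(q,axis=0).round(3))
E
python3 - <<'E'
from m import *
Z=load("w1")
print("knob tops");blobs(Z,.056,.07,.35,.64,.15,.5)
print("drums");blobs(Z,.024,.037,.35,.64,.15,.5)
# two-ray intersection of knobs: wrist px vs top px
def ray(Z,u,v):
    R=Z["R"];t=Z["t"];f=float(Z["f"]); return -R.T@t, R.T@np.array([(u-float(Z["cx"]))/f,(v-float(Z["cy"]))/f,1])
T=load("top0");S=load("scene0")
def kn(Z,x,y):
    P=Z["P"];m=(P[...,2]>.044)&(P[...,2]<.072)&(np.hypot(P[...,0]-x,P[...,1]-y)<.02); v,u=np.nonzero(m); return u.mean(),v.mean()
for x,y in((.576,.336),(.541,.405),(.520,.329),(.458,.322)):
    A=np.zeros((3,3));b=np.zeros(3);rs=[]
    for z in(Z,T,S):
        o,d=ray(z,*kn(z,x,y)); d/=np.linalg.norm(d); M=np.eye(3)-np.outer(d,d);A+=M;b+=M@o;rs.append((o,M))
    X=np.linalg.solve(A,b);print("tri",X.round(4),[round(float(np.linalg.norm(M@(X-o))),4) for o,M in rs])
E
```

```text
knob tops
[362  74  21  21 347] mean [0.4561 0.3223 0.0613] mid [0.4563 0.3229 0.0601] ext [0.017 0.017 0.008]
[471 135  22  20 320] mean [0.5386 0.4065 0.0609] mid [0.5392 0.4074 0.0599] ext [0.017 0.017 0.008]
[385 140  20  19 297] mean [0.5175 0.3297 0.0611] mid [0.518  0.33   0.0601] ext [0.017 0.017 0.008]
[252 143  18  18 251] mean [0.4818 0.2105 0.0585] mid [0.4822 0.21   0.0586] ext [0.017 0.016 0.005]
[404 192  20  19 261] mean [0.573  0.3368 0.0611] mid [0.5739 0.3376 0.06  ] ext [0.017 0.017 0.008]
drums
[ 338   57   53   56 1857] mean [0.4554 0.3216 0.03  ] mid [0.4562 0.3235 0.0285] ext [0.049 0.05  0.009]
[ 438  116   53   50 1594] mean [0.5364 0.4038 0.03  ] mid [0.5394 0.4075 0.0305] ext [0.05  0.049 0.013]
[ 238  123   49   49 1543] mean [0.481  0.2111 0.0271] mid [0.482  0.2102 0.027 ] ext [0.049 0.049 0.006]
[367 127  37  36 674] mean [0.5146 0.327  0.03  ] mid [0.5181 0.3304 0.0305] ext [0.035 0.035 0.013]
[386 176  35  34 640] mean [0.5699 0.335  0.0299] mid [0.5738 0.3375 0.0305] ext [0.035 0.036 0.013]
tri [0.5755 0.3384 0.0498] [0.0003, 0.0012, 0.001]
tri [0.5405 0.409  0.0502] [0.0005, 0.0013, 0.0008]
tri [0.5191 0.3315 0.0494] [0.0002, 0.0009, 0.0007]
tri [0.4568 0.324  0.0494] [0.0005, 0.001, 0.0005]
```

```bash
python3 -m handwheel '[0.135,-0.189,0,0,0,0,0.135,-0.189,0,0,0,0,0.135,-0.189,0,0,0,0,0.135,-0.189,0,0,0,0,0.135,-0.189,0,0,0,0]'
python3 -m handwheel '[0,0,-0.18,0,0,0,0,0,-0.18,0,0,0,0,0,-0.18,0,0,0,0,0,0,0,0,0,0,0,0,0,0,0]'
python3 -m handwheel '[0,0,0,0,0,0,0,0,0,0,0,0,0,0,0,0,0,0,0,0,0,0,0,0,0,0,0,0,0,0]' 0 30
```

```text
time: 1.82
eef_pos: [0.6228, 0.0808, 0.2501]
tcp_rot: [0.153, 0.988, 0.0, -0.0]
contact_force: [0.5, 0.7, 0.1]
opening: 0.401
finger_force: 0.0
time: 2.23
eef_pos: [0.6211, 0.0815, 0.1673]
tcp_rot: [0.153, 0.988, -0.0, -0.002]
contact_force: [0.1, 1.3, 0.1]
opening: 0.401
finger_force: 0.0
time: 2.65
eef_pos: [0.623, 0.0804, 0.1714]
tcp_rot: [0.154, 0.988, 0.0, 0.0]
contact_force: [-5.8, 0.7, 5.6]
opening: 0.172
finger_force: 29.8
```

```bash
python3 -m handwheel '[0.008,0.038,0.01,0,0,0,0.007,0.038,0.01,0,0,0,0.015,0.036,0,0,0,0,0.014,0.035,0,0,0,0]'
python3 -m handwheel '[0.022,0.032,0,0,0,0,0.021,0.032,0,0,0,0,0.028,0.027,0,0,0,0,0.027,0.027,0,0,0,0]'
python3 -m handwheel '[0.033,0.021,0,0,0,0,0.032,0.021,0,0,0,0,0.036,0.015,0,0,0,0,0.036,0.014,0,0,0,0]'
python3 -m handwheel '[0.038,0.007,0,0,0,0,0.037,0.006,0,0,0,0,0.033,0,0,0,0,0,0.033,-0.001,0,0,0,0,0,0,0,0,0,0]'
```

```text
time: 2.98
eef_pos: [0.6263, 0.1011, 0.1715]
tcp_rot: [0.155, 0.988, -0.002, -0.005]
contact_force: [-13.7, -0.6, 3.5]
opening: 0.177
finger_force: 30.4
time: 3.32
eef_pos: [0.6422, 0.1193, 0.1715]
tcp_rot: [0.155, 0.988, -0.001, -0.003]
contact_force: [-9.1, -2.6, 0.5]
opening: 0.174
finger_force: 29.9
time: 3.65
eef_pos: [0.6636, 0.1294, 0.1715]
tcp_rot: [0.155, 0.988, -0.001, -0.002]
contact_force: [-3.5, -3.9, -0.9]
opening: 0.176
finger_force: 29.9
time: 4.07
eef_pos: [0.6855, 0.1317, 0.1715]
tcp_rot: [0.155, 0.988, -0.0, -0.001]
contact_force: [-3.9, -2.2, -1.6]
opening: 0.177
finger_force: 29.7
```

```bash
python3 -m handwheel '[0,0,0,0,0,0,0,0,0,0,0,0,0,0,0.18,0,0,0,0,0,0.18,0,0,0,0,0,0.18,0,0,0]' 0.4
python3 -m handwheel '[-0.047,-0.082,0,0,0,-0.078,-0.047,-0.082,0,0,0,-0.078,-0.047,-0.082,0,0,0,-0.078,-0.047,-0.082,0,0,0,-0.078,-0.047,-0.082,0,0,0,-0.078]'
python3 -m handwheel '[-0.047,-0.082,0,0,0,-0.078,-0.047,-0.082,0,0,0,-0.078,-0.047,-0.082,0,0,0,-0.078,-0.047,-0.082,0,0,0,-0.078,-0.047,-0.082,0,0,0,-0.078]' 0.29
python3 -m handwheel '[-0.047,-0.082,0,0,0,-0.078,0,0,0,0,0,0,0,0,0,0,0,0]'
python3 - <<'E'
from m import *
im,d,c,f,P=save("scene","s2"); Z=load("s2")
print("post");blobs(Z,.15,.19,.6,.75,.05,.18,5)
print("handle");blobs(Z,.08,.097,.57,.64,-.1,.07,5)
Z=load("scene0");print("post0");blobs(Z,.15,.19,.58,.75,.05,.18,5)
im,d,c,f,P=save("wrist","w2"); Z=load("w2")
print("handle w");blobs(Z,.08,.097,.57,.64,-.1,.07,5)
E
```

```text
time: 4.48
eef_pos: [0.6864, 0.1324, 0.2548]
tcp_rot: [0.154, 0.988, 0.0, 0.001]
contact_force: [1.0, -1.1, 0.5]
opening: 0.401
finger_force: 0.0
time: 4.9
eef_pos: [0.6512, 0.0703, 0.2548]
tcp_rot: [0.447, 0.894, 0.001, 0.002]
contact_force: [-0.5, -0.7, 1.3]
opening: 0.398
finger_force: 0.0
time: 5.32
eef_pos: [0.616, 0.0086, 0.2547]
tcp_rot: [0.696, 0.718, 0.001, 0.002]
contact_force: [-0.5, -0.2, 1.2]
opening: 0.293
finger_force: 0.0
time: 5.57
eef_pos: [0.609, -0.0034, 0.2545]
tcp_rot: [0.736, 0.677, 0.001, 0.001]
contact_force: [0.4, -0.4, 0.1]
opening: 0.292
finger_force: 0.0
post
[274 253   7  14  85] mean [0.6867 0.1376 0.1701] mid [0.6857 0.1356 0.167 ] ext [0.014 0.017 0.034]
handle
[247 219  34  32 199] mean [6.143e-01 4.000e-04 8.750e-02] mid [ 0.6141 -0.0013  0.0877] ext [0.032 0.13  0.015]
post0
[278 227   6  13  73] mean [0.6283 0.0814 0.1697] mid [0.6276 0.0805 0.1682] ext [0.016 0.015 0.035]
handle w
[ 276  121   45  142 2180] mean [ 0.6141 -0.0024  0.0881] mid [ 0.6189 -0.008   0.0884] ext [0.042 0.137 0.017]
```

```bash
python3 -c "
import cv2,numpy as np
a=cv2.resize(cv2.imread('pics/s2.png')[180:340,130:330],(500,400),interpolation=2);b=cv2.resize(cv2.imread('pics/w2.png'),(300,225))
o=np.zeros((400,800,3),np.uint8);o[:,:500]=a;o[:225,500:]=b;cv2.imwrite('pics/c2.png',o)"
```

```text
(no output)
```

View pics/c2.png

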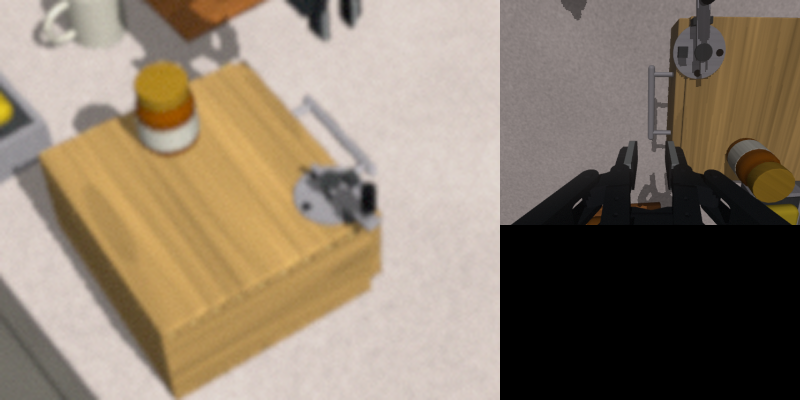

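The lever now points to +y, and its tail covers the -y dot at wrist-inset (697,72). The handle is clear at (657,100), between the jaws. I'll take a precise lever angle and bar line from the wrist depth.

Run:
```python
from m import *
Z=load("w2");P=Z["P"]
m=(P[...,2]>.133)&(P[...,2]<.141)&(abs(P[...,0]-.69)<.05)&(abs(P[...,1]-.09)<.08);q=P[m][:,:2].astype(np.float32)
l=cv2.fitLine(q,cv2.DIST_HUBER,0,.01,.01).ravel();print("arm",len(q),l,q.min(0),q.max(0),"angle deg",np.degrees(np.arctan2(l[1],l[0])))
print("unit",unitfit(Z)[0])
m=(P[...,2]>.082)&(P[...,2]<.096)&(P[...,0]>.57)&(P[...,0]<.612)&(abs(P[...,1])<.08);q=P[m]
l=cv2.fitLine(q[:,:2].astype(np.float32),cv2.DIST_HUBER,0,.01,.01).ravel();print("bar",len(q),l,q.min(0),q.max(0),np.percentile(q[:,2],95))
print("bar x at TCP y", l[2]+(ctrl.get_state()["eef_pos"][1]-l[3])*l[0]/l[1],ctrl.get_state()["eef_pos"])
```

```text
arm 3239 [ 0.00104399 -0.99999946  0.6816085   0.09389132] [0.6702258  0.04675185] [0.6947671  0.13283226] angle deg -89.94018
unit ((0.7546350955963135, -0.019534334540367126), (0.26598137617111206, 0.22687828540802002), 86.93714141845703)
bar 1131 [ 0.05832681  0.9982975   0.6071545  -0.01489514] [ 0.59790347 -0.06814472  0.08257386] [0.61199873 0.05917422 0.09114072] 0.09023072574213417
bar x at TCP y 0.6078687555676209 [ 0.6090183  -0.00267004  0.25403971]
```

Run:
```python
from m import *
Z=load("w2");P=Z["P"]
m=(P[...,2]>.082)&(P[...,2]<.096)&(P[...,0]>.57)&(P[...,0]<.64)&(P[...,1]>-.07)&(P[...,1]<.06);q=P[m]
b=np.arange(-.06,.055,.01);xs=[np.percentile(q[(q[:,1]>=y)&(q[:,1]<y+.01)][:,0],5) for y in b];print("yaw bar",-np.polyfit(b+.005,xs,1)[0],np.round(xs,4))
m=(P[...,2]>.130)&(P[...,2]<.142)&(abs(P[...,0]-.69)<.05)&(abs(P[...,1]-.09)<.08);q=P[m]
for y in np.arange(.04,.14,.01):
    s=q[(q[:,1]>=y)&(q[:,1]<y+.01)]
    if len(s)>5: print(round(y,2),len(s),np.percentile(s[:,0],[2,50,98]).round(4))
# unit front edge from top0
T=load("top0")["P"];mm=(abs(T[...,2]-.114)<.005)&(T[...,0]>.55)
ys=np.arange(-.12,.04,.01);e=[T[...,0][mm&(T[...,1]>=y)&(T[...,1]<y+.01)].min() for y in ys];e2=[T[...,0][mm&(T[...,1]>=y)&(T[...,1]<y+.01)].max() for y in ys]
print("front",-np.polyfit(ys,e,1)[0],"rear",-np.polyfit(ys,e2,1)[0])
```

```text
yaw bar -0.09564141909121976 [0.6003 0.6    0.6014 0.6027 0.6037 0.6045 0.6054 0.6064 0.6072 0.6081
 0.6099 0.6099]
0.04 49 [0.6786 0.6812 0.6842]
0.05 154 [0.6786 0.6814 0.6849]
0.06 318 [0.6723 0.681  0.6908]
0.07 539 [0.6578 0.681  0.692 ]
0.08 422 [0.6735 0.6811 0.6898]
0.09 419 [0.6742 0.6814 0.6897]
0.1 510 [0.6707 0.6816 0.6931]
0.11 558 [0.6706 0.6817 0.6939]
0.12 389 [0.6745 0.6802 0.6899]
0.13 31 [0.6744 0.6757 0.6771]
front -0.09717345980950323 rear -0.09801158502649446
```

```bash
python3 -m handwheel '[0.13,0.226,0,0,0,0,0.13,0.226,0,0,0,0,0.13,0.226,0,0,0,0,0.13,0.226,0,0,0,0,0,0,0,0,0,0]' 0.4
python3 -m handwheel '[0,0,-0.18,0,0,0,0,0,-0.18,0,0,0,0,0,-0.17,0,0,0,0,0,0,0,0,0,0,0,0,0,0,0]'
python3 -m handwheel '[0,0,0,0,0,0,0,0,0,0,0,0,0,0,0,0,0,0,0,0,0,0,0,0,0,0,0,0,0,0]' 0 30
python3 -m handwheel '[0,0,0,0,0,0,0,0,0,0,0,0,0,0,0.18,0,0,0,0,0,0.18,0,0,0,0,0,0.17,0,0,0]' 0.4
python3 -m handwheel '[-0.13,-0.226,0,0,0,0,-0.13,-0.226,0,0,0,0,-0.13,-0.226,0,0,0,0,-0.13,-0.226,0,0,0,0,0,0,0,0,0,0]' 0.29
python3 - <<'E'
from m import *
im,d,c,f,P=save("wrist","w3")
m=(P[...,2]>.130)&(P[...,2]<.142)&(abs(P[...,0]-.69)<.05)&(abs(P[...,1]-.09)<.08);q=P[m]
b=[.045,.055,.085,.095,.105,.115];x=[np.median(q[abs(q[:,1]-y)<.005][:,0]) for y in b];print(np.round(x,4),"theta",np.pi/2-.097+np.polyfit(b,x,1)[0])
E
```

```text
time: 6.08
eef_pos: [0.6883, 0.1393, 0.2525]
tcp_rot: [0.734, 0.679, 0.002, -0.001]
contact_force: [-0.9, -1.8, -1.0]
opening: 0.401
finger_force: 0.0
time: 6.5
eef_pos: [0.6853, 0.133, 0.1717]
tcp_rot: [0.736, 0.676, -0.002, -0.001]
contact_force: [-0.6, 0.7, 0.4]
opening: 0.396
finger_force: 0.0
time: 6.92
eef_pos: [0.6871, 0.1331, 0.1761]
tcp_rot: [0.737, 0.676, 0.002, 0.001]
contact_force: [-2.2, 2.3, 4.1]
opening: 0.173
finger_force: 29.9
time: 7.33
eef_pos: [0.6863, 0.1317, 0.2535]
tcp_rot: [0.737, 0.676, -0.001, 0.0]
contact_force: [0.5, -0.7, -0.4]
opening: 0.402
finger_force: 0.0
time: 7.75
eef_pos: [0.6059, -0.0085, 0.253]
tcp_rot: [0.739, 0.674, -0.002, 0.001]
contact_force: [-0.2, 0.6, -0.3]
opening: 0.288
finger_force: 0.0
[0.6794 0.6797 0.6816 0.6831 0.6841 0.6846] theta 1.5520630824964945
```

```bash
python3 -m handwheel '[0,0,-0.22,0,0,0,0,0,-0.22,0,0,0,0,0,-0.22,0,0,0,0,0,-0.22,0,0,0,0,0,-0.22,0,0,0]' 0.29
python3 -m handwheel '[0,0,0,0,0,0,0,0,0,0,0,0]'
python3 -m handwheel '[0,0,0,0,0,0,0,0,0,0,0,0,0,0,0,0,0,0,0,0,0,0,0,0,0,0,0,0,0,0]' 0 40
python3 -m handwheel '[-0.1,0.01,0,0,0,0,-0.1,0.01,0,0,0,0,-0.1,0.01,0,0,0,0,-0.1,0.009,0,0,0,0,-0.1,0.01,0,0,0,0]'
```

```text
time: 8.22
eef_pos: [0.6089, -0.0028, 0.0871]
tcp_rot: [0.737, 0.676, 0.0, 0.001]
contact_force: [-10.2, 1.8, 45.1]
opening: 0.292
finger_force: 27.9
time: 8.38
eef_pos: [0.6096, -0.0029, 0.0886]
tcp_rot: [0.737, 0.676, 0.0, 0.001]
contact_force: [-0.3, 0.4, 0.3]
opening: 0.289
finger_force: 0.2
time: 8.8
eef_pos: [0.6087, -0.0028, 0.0883]
tcp_rot: [0.737, 0.676, 0.001, 0.0]
contact_force: [0.6, 1.8, 0.0]
opening: 0.109
finger_force: 38.9
time: 9.22
eef_pos: [0.5332, 0.0045, 0.0884]
tcp_rot: [0.737, 0.676, 0.001, 0.0]
contact_force: [2.5, 0.9, -0.0]
opening: 0.112
finger_force: 41.1
```

```bash
python3 -m handwheel '[-0.1,0.01,0,0,0,0,-0.1,0.01,0,0,0,0,-0.1,0.01,0,0,0,0,-0.1,0.009,0,0,0,0,-0.1,0.01,0,0,0,0]'
python3 -m handwheel '[-0.02,0.002,0,0,0,0,0,0,0,0,0,0,0,0,0,0,0,0,0,0,0,0,0,0]'
python3 -m handwheel '[0,0,0,0,0,0,0,0,0,0,0,0,0,0,0.22,0,0,0,0,0,0.22,0,0,0,0,0,0.22,0,0,0]' 0.3
python3 -m handwheel '[0,0,0.22,0,0,0,0,0,0.22,0,0,0.078,0,0.15,0,0,0,0.078,0,0.15,0,0,0,0.078,0,0.15,0,0,0,0.078]'
python3 -m handwheel '[0,0.15,0,0,0,0.078,0,0.15,0,0,0,0.078,0,0.15,0,0,0,0.078,0,0.15,0,0,0,0.078,0,0.15,0,0,0,0.078]'
python3 -m handwheel '[0,0.15,0,0,0,0.078,0,0.15,0,0,0,0.078,0,0.15,0,0,0,0.062,0,0,0,0,0,0,0,0,0,0,0,0]' 0.5
python3 - <<'E'
from h import *
for n in("top","scene"): im,d,c,f,P=save(n,n+"3")
E
```

```text
time: 9.63
eef_pos: [0.4581, 0.0117, 0.0884]
tcp_rot: [0.737, 0.676, 0.001, 0.0]
contact_force: [2.4, 1.8, -0.6]
opening: 0.111
finger_force: 41.1
time: 9.97
eef_pos: [0.4554, 0.012, 0.0883]
tcp_rot: [0.737, 0.676, -0.0, -0.001]
contact_force: [-1.3, 3.7, 1.7]
opening: 0.107
finger_force: 41.4
time: 10.38
eef_pos: [0.4551, 0.0115, 0.1878]
tcp_rot: [0.737, 0.676, -0.001, -0.0]
contact_force: [1.1, -0.6, 1.4]
opening: 0.299
finger_force: 0.0
time: 10.8
eef_pos: [0.4563, 0.0795, 0.2545]
tcp_rot: [0.549, 0.836, 0.0, 0.002]
contact_force: [-0.6, 0.2, 0.2]
opening: 0.298
finger_force: 0.0
time: 11.22
eef_pos: [0.4558, 0.1927, 0.2533]
tcp_rot: [0.271, 0.963, -0.0, 0.0]
contact_force: [1.5, -0.1, 0.2]
opening: 0.303
finger_force: 0.0
time: 11.63
eef_pos: [0.4556, 0.2599, 0.253]
tcp_rot: [0.106, 0.994, -0.0, 0.0]
contact_force: [0.9, -0.6, -0.0]
opening: 0.502
finger_force: 0.0
```

View pics/top3.png

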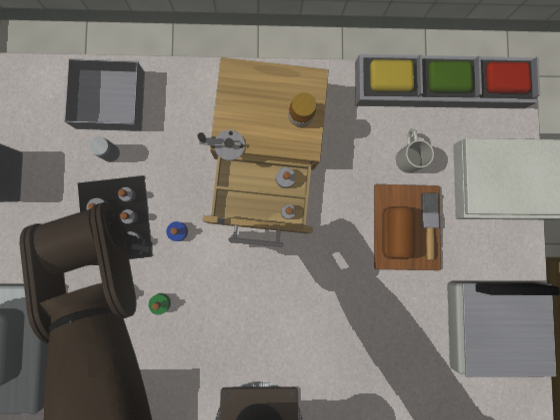

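The drawer is open. Two kept cutters show at (285,177) in the back row and (289,212) in the front row, and the arm covers part of the mat. I'll measure their diameters and positions.

```bash
python3 - <<'E'
from m import *
print(ctrl.get_state()["qpos"].round(2))
for t in("top3","scene3"):
    Z=load(t);print(t);blobs(Z,.068,.09,.5,.64,-.12,.1,20);print("drum");blobs(Z,.044,.058,.46,.65,-.12,.1,20)
    P=Z["P"]
    m=(P[...,2]>.1)&(P[...,2]<.12)&(P[...,0]<.53)&(P[...,0]>.44)&(P[...,1]>-.16)&(P[...,1]<.13);q=P[m]
    print("front panel",len(q),cv2.minAreaRect(q[:,:2].astype(np.float32)))
Z=load("scene3");print("mat");blobs(Z,.04,.07,.4,.6,.28,.45)
E
python3 -c "
import cv2,numpy as np
a=cv2.resize(cv2.imread('pics/top3.png')[125:250,195:325],(572,550),interpolation=2)
cv2.imwrite('pics/c3.png',a)"
```

```text
[ 0.32 -0.05  1.94 -0.    1.25 -1.03]
top3
[283 171   8   8  46] mean [ 0.6181 -0.0634  0.0796] mid [ 0.6192 -0.0641  0.0774] ext [0.017 0.017 0.018]
[286 207   7   7  43] mean [ 0.5328 -0.0698  0.0809] mid [ 0.5326 -0.0702  0.0794] ext [0.015 0.015 0.012]
drum
[294 164  15   3  23] mean [ 0.648  -0.1051  0.05  ] mid [ 0.6478 -0.1023  0.0507] ext [0.004 0.035 0.009]
[276 167  20  20 262] mean [ 0.6179 -0.0636  0.0497] mid [ 0.619  -0.0636  0.0498] ext [0.049 0.047 0.01 ]
[220 178  89  47 347] mean [ 0.5717 -0.0427  0.0498] mid [ 0.5579 -0.0106  0.0495] ext [0.115 0.219 0.011]
[281 204  15  14 119] mean [ 0.5329 -0.0694  0.0497] mid [ 0.5337 -0.07    0.0491] ext [0.033 0.035 0.009]
front panel 688 ((0.4990180432796478, 0.0035632476210594177), (0.25225433707237244, 0.015187013894319534), 84.38592529296875)
scene3
[282 202  37  40 200] mean [0.5092 0.0243 0.0789] mid [0.5091 0.018  0.079 ] ext [0.018 0.161 0.022]
[269 206   7   8  40] mean [ 0.5371 -0.0636  0.0773] mid [ 0.5368 -0.0637  0.0764] ext [0.018 0.021 0.016]
[246 222   7   8  42] mean [ 0.6216 -0.0572  0.0771] mid [ 0.6215 -0.
[... 195 characters left out ...]
0.0488] mid [ 0.5357 -0.064   0.051 ] ext [0.034 0.036 0.014]
[243 226  16  14  99] mean [ 0.6146 -0.0529  0.0491] mid [ 0.613  -0.0579  0.0503] ext [0.034 0.052 0.012]
front panel 504 ((0.5008225440979004, 0.005430452525615692), (0.25107383728027344, 0.01881321892142296), 84.47146606445312)
mat
[395 283   8  11  62] mean [0.4616 0.3274 0.0568] mid [0.4596 0.3262 0.0541] ext [0.022 0.017 0.024]
[380 299   9  11  65] mean [0.5233 0.3349 0.0564] mid [0.5214 0.3339 0.0522] ext [0.019 0.016 0.024]
[366 314   9  11  67] mean [0.5792 0.342  0.0571] mid [0.5781 0.3409 0.0525] ext [0.018 0.017 0.025]
[400 325   8  11  69] mean [0.5445 0.412  0.0579] mid [0.5417 0.4107 0.0563] ext [0.018 0.018 0.024]
```

View pics/c3.png

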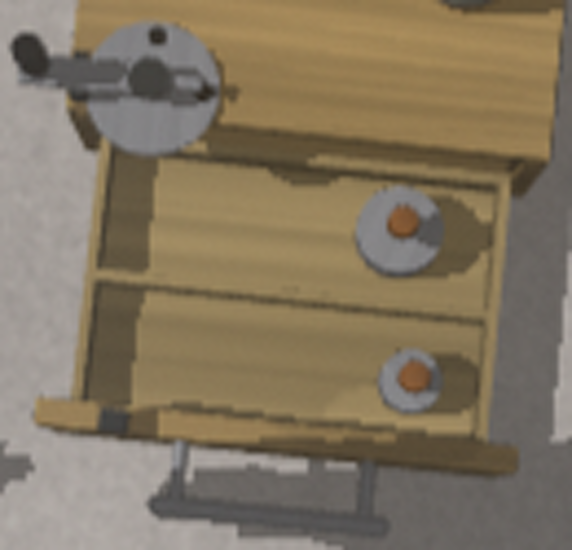

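Large (49 mm) is in the back row and small (34 mm) is in the front row. Drum tops at 0.050 and knobs at about 0.081 match floor 22 + 28/60 mm. I'll start with the large cutter at (0.4565,0.323).

```bash
python3 -m handwheel '[0,0.21,0,0,0,0.073,0.006,0.21,0,0,0,0,0,0,0,0,0,0,0,0,0,0,0,0]' 0.5 40
python3 -m handwheel '[0,0,-0.24,0,0,0,0,0,-0.24,0,0,0,0,0,-0.24,0,0,0,0,0,-0.24,0,0,0,0,0,-0.24,0,0,0]'
python3 -m handwheel '[0,0,-0.09,0,0,0,0,0,0,0,0,0,0,0,0,0,0,0]'
```

```text
time: 12.07
eef_pos: [0.4565, 0.3222, 0.2532]
tcp_rot: [0.049, 0.999, -0.0, 0.0]
contact_force: [-0.4, -0.7, -0.3]
opening: 0.499
finger_force: 0.0
time: 12.48
eef_pos: [0.4566, 0.3206, 0.0722]
tcp_rot: [0.05, 0.999, -0.0, 0.0]
contact_force: [0.3, 0.3, -0.1]
opening: 0.501
finger_force: 0.0
time: 12.73
eef_pos: [0.4562, 0.3208, 0.0594]
tcp_rot: [0.05, 0.999, -0.001, -0.001]
contact_force: [-0.6, -0.0, 0.9]
opening: 0.5
finger_force: 0.0
```

```bash
python3 -m handwheel '[0,0,0,0,0,0,0,0,0,0,0,0,0,0,0,0,0,0,0,0,0,0,0,0,0,0,0,0,0,0]' 0 40
python3 -m handwheel '[0,0,0.09,0,0,0,0,0,0.24,0,0,0,0,0,0.24,0,0,0,0,0,0.24,0,0,0,0,0,0.24,0,0,0]'
python3 -m handwheel '[0,0,0.24,0,0,0,0.117,-0.241,0,0,0,0,0.117,-0.241,0,0,0,0,0.117,-0.241,0,0,0,0,0.117,-0.241,0,0,0,0]'
python3 -m handwheel '[0.117,-0.241,0,0,0,0,0.117,-0.241,0,0,0,0,0.117,-0.241,0,0,0,0,0.117,-0.241,0,0,0,0,0.117,-0.241,0,0,0,0]'
python3 -m handwheel '[0,0,-0.2,0,0,0,0,0,-0.2,0,0,0,0,0,-0.2,0,0,0,0,0,0,0,0,0,0,0,0,0,0,0]'
python3 - <<'E'
from h import *
save("scene","s4"); im,d,c,f,P=save("wrist","w4")
E
python3 -c "
import cv2,numpy as np
a=cv2.resize(cv2.imread('pics/s4.png')[130:330,180:440],(520,400),interpolation=2);b=cv2.resize(cv2.imread('pics/w4.png'),(280,210))
o=np.zeros((400,800,3),np.uint8);o[:,:520]=a;o[:210,520:]=b;cv2.imwrite('pics/c4.png',o)"
```

```text
time: 13.15
eef_pos: [0.458, 0.3229, 0.0621]
tcp_rot: [0.049, 0.999, 0.001, 0.002]
contact_force: [0.8, -1.1, 7.1]
opening: 0.195
finger_force: 39.4
time: 13.57
eef_pos: [0.4555, 0.3222, 0.2186]
tcp_rot: [0.049, 0.999, -0.0, -0.0]
contact_force: [0.5, 1.2, -1.0]
opening: 0.189
finger_force: 39.3
time: 13.98
eef_pos: [0.5264, 0.1766, 0.2536]
tcp_rot: [0.048, 0.999, 0.0, 0.0]
contact_force: [0.7, -0.2, -1.1]
opening: 0.195
finger_force: 39.4
time: 14.4
eef_pos: [0.6144, -0.0047, 0.2531]
tcp_rot: [0.049, 0.999, 0.0, -0.0]
contact_force: [-0.2, 0.3, -0.3]
opening: 0.194
finger_force: 39.4
time: 14.82
eef_pos: [0.6125, -0.0027, 0.1611]
tcp_rot: [0.049, 0.999, 0.0, -0.003]
contact_force: [0.3, 0.7, -0.3]
opening: 0.193
finger_force: 39.4
```

View pics/c4.png

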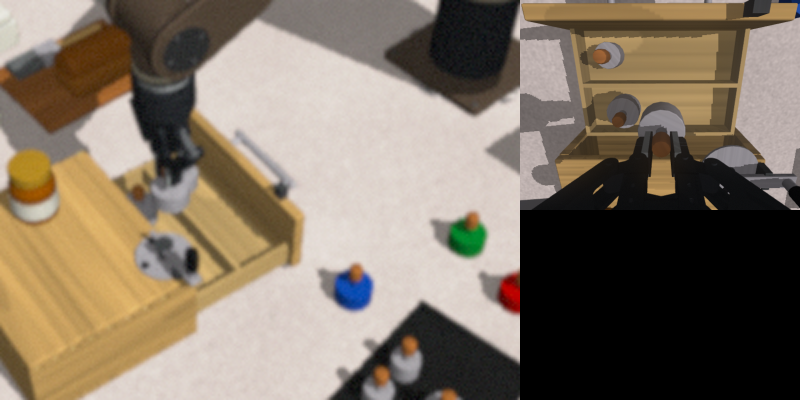

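The scene view shows the large cutter held over the back row. In the wrist inset the drum at (662,122) is beside the kept large one (625,110) and beyond the divider. I'll measure the gap before lowering.

Run:
```python
from m import *
Z=load("w4")
print("held drum");blobs(Z,.118,.136,.55,.66,-.05,.05,100)
print("kept");blobs(Z,.044,.055,.5,.66,-.12,-.03,50)
print("knob kept");blobs(Z,.07,.09,.5,.66,-.12,-.03,50)
P=Z["P"]
# walls/divider tops at z~.05: per y bin list x clusters
for y in(.03,.05,.07):
    s=P[(abs(P[...,2]-.05)<.004)&(abs(P[...,1]-y)<.004)&(P[...,0]>.49)&(P[...,0]<.68)]; h,e=np.histogram(s[:,0],bins=np.arange(.49,.68,.004)); print(y,[(round(e[i],3),h[i]) for i in range(len(h)) if h[i]>2])
```

```text
held drum
[ 236  210   95   65 4241] mean [ 0.6002 -0.0017  0.1308] mid [ 0.6034 -0.0029  0.127 ] ext [0.033 0.05  0.018]
kept
[191  55  35   3  69] mean [ 0.5012 -0.0409  0.048 ] mid [ 0.5012 -0.0414  0.0494] ext [0.002 0.022 0.011]
[ 101   65  141  206 3991] mean [ 0.5823 -0.095   0.0484] mid [ 0.5785 -0.075   0.0476] ext [0.157 0.09  0.007]
[ 151   84   52   54 1468] mean [ 0.5319 -0.064   0.0489] mid [ 0.5327 -0.0673  0.0495] ext [0.035 0.033 0.011]
[ 174  194   65   62 2478] mean [ 0.6138 -0.0599  0.049 ] mid [ 0.6177 -0.0625  0.0493] ext [0.049 0.049 0.011]
knob kept
[170  47  49   6 206] mean [ 0.5012 -0.0418  0.0799] mid [ 0.5012 -0.0424  0.08  ] ext [0.002 0.025 0.02 ]
[146  98  33  30 804] mean [ 0.5324 -0.0673  0.0796] mid [ 0.5327 -0.0685  0.0765] ext [0.017 0.017 0.013]
[184 226  28  29 610] mean [ 0.6161 -0.0613  0.079 ] mid [ 0.6175 -0.0621  0.0764] ext [0.017 0.017 0.013]
0.03 [(np.float64(0.506), np.int64(14)), (np.float64(0.578), np.int64(32)), (np.float64(0.582), np.int64(63)), (np.float64(0.586), np.int64(4)), (np.float64(0.658), np.int64(23)), (np.float64(0.662), np.int64(17))]
0.05 [(np.float64(0.506), np.int64(8)), (np.float64(0.51), np.int64(11)), (np.float64(0.582), np.int64(64)), (np.float64(0.586), np.int64(34)), (np.float64(0.658), np.int64(35)), (np.float64(0.662), np.int64(45)), (np.float64(0.666), np.int64(6))]
0.07 [(np.float64(0.51), np.int64(15)), (np.float64(0.582), np.int64(36)), (np.float64(0.586), np.int64(55)), (np.float64(0.59), np.int64(6)), (np.float64(0.662), np.int64(58)), (np.float64(0.666), np.int64(30))]
```

```bash
python3 -m handwheel '[0,0,-0.15,0,0,0,0,0,-0.15,0,0,0,0,0,-0.12,0,0,0,0,0,-0.08,0,0,0,0,0,0,0,0,0]'
python3 -m handwheel '[0,0,-0.02,0,0,0,0,0,-0.02,0,0,0,0,0,0,0,0,0]'
```

```text
time: 15.33
eef_pos: [0.6136, -0.0027, 0.0875]
tcp_rot: [0.049, 0.999, 0.0, -0.001]
contact_force: [-0.4, 0.1, -0.6]
opening: 0.189
finger_force: 39.4
time: 15.58
eef_pos: [0.6151, -0.0031, 0.0836]
tcp_rot: [0.049, 0.999, -0.0, 0.001]
contact_force: [-0.2, -0.1, -1.1]
opening: 0.192
finger_force: 39.4
```

```bash
python3 -m handwheel '[0,0,-0.015,0,0,0,0,0,0,0,0,0,0,0,0,0,0,0]'
python3 -m handwheel '[0,0,0,0,0,0,0,0,0,0,0,0,0,0,0,0,0,0,0,0,0,0,0,0]' 0.4
python3 -m handwheel '[0,0,0.1,0,0,0,0,0,0.26,0,0,0,0,0,0.26,0,0,0,0,0,0.26,0,0,0,0,0,0.26,0,0,0]'
python3 -m handwheel '[-0.046,0.25,0,0,0,0,-0.046,0.25,0,0,0,0,-0.046,0.25,0,0,0,0,-0.046,0.25,0,0,0,0,-0.046,0.25,0,0,0,0]' 0.5
python3 -m handwheel '[-0.046,0.25,0,0,0,0,-0.046,0.25,0,0,0,0,-0.046,0.25,0,0,0,0,-0.046,0.25,0,0,0,0,0,0,0,0,0,0]'
python3 - <<'E'
from m import *
save("top","t5");save("wrist","w5");save("scene","s5");print(ctrl.get_state()["eef_pos"].round(4))
print("top drawer knobs");blobs(load("t5"),.065,.09,.52,.65,-.12,.1,20)
print("wrist mat");blobs(load("w5"),.054,.07,.4,.64,.25,.5)
print("scene mat");blobs(load("s5"),.04,.07,.4,.64,.25,.5)
E
```

```text
time: 15.83
eef_pos: [0.6151, -0.0031, 0.0813]
tcp_rot: [0.049, 0.999, -0.0, 0.001]
contact_force: [-0.5, 0.9, 1.6]
opening: 0.188
finger_force: 39.5
time: 16.17
eef_pos: [0.614, -0.003, 0.0798]
tcp_rot: [0.049, 0.999, 0.0, -0.0]
contact_force: [-0.1, -0.2, 0.3]
opening: 0.397
finger_force: 0.0
time: 16.58
eef_pos: [0.6137, -0.003, 0.2525]
tcp_rot: [0.049, 0.999, 0.0, -0.0]
contact_force: [0.3, 0.0, -0.3]
opening: 0.404
finger_force: 0.0
time: 17.0
eef_pos: [0.579, 0.1859, 0.2511]
tcp_rot: [0.049, 0.999, -0.0, 0.0]
contact_force: [1.5, 0.6, -0.8]
opening: 0.495
finger_force: 0.0
time: 17.42
eef_pos: [0.5498, 0.3402, 0.2508]
tcp_rot: [0.046, 0.999, 0.001, -0.001]
contact_force: [0.1, -1.4, -0.2]
opening: 0.499
finger_force: 0.0
[0.5518 0.3345 0.2506]
top drawer knobs
[283 171   8   8  48] mean [ 0.618  -0.0634  0.0795] mid [ 0.6188 -0.0642  0.0753] ext [0.017 0.017 0.02 ]
[259 173   7   8  47] mean [ 0.6133 -0.0044  0.0796] mid [ 0.6139 -0.0049  0.0753] ext [0.016 0.015 0.018]
[286 207   7   7  43] mean [ 0.5328 -0.0698  0.0806] mid [ 0.5326 -0.0701  0.0783] ext [0.015 0.015 0.013]
wrist mat
[264 146  19  20 287] mean [0.5174 0.3309 0.0611] mid [0.5181 0.331  0.0592] ext [0.018 0.017 0.01 ]
[346 161  19  19 284] mean [0.5383 0.4071 0.0609] mid [0.5393 0.4075 0.0594] ext [0.017 0.017 0.01 ]
[277 202  18  18 255] mean [0.5726 0.3379 0.0609] mid [0.5735 0.3378 0.0588] ext [0.016 0.017 0.009]
scene mat
[380 299   9  11  64] mean [0.5236 0.3351 0.0571] mid [0.5232 0.3337 0.0545] ext [0.018 0.017 0.024]
[366 314   9  11  68] mean [0.5791 0.342  0.0566] mid [0.5773 0.3417 0.0531] ext [0.019 0.016 0.026]
[400 325   8  11  69] mean [0.5445 0.4119 0.0578] mid [0.5417 0.4117 0.0533] ext [0.018 0.017 0.025]
```

```bash
python3 -m handwheel '[-0.04,0.244,0,0,0,0,-0.04,0.244,0,0,0,0,0,0,0,0,0,0]'
python3 -m handwheel '[0,0,-0.235,0,0,0,0,0,-0.235,0,0,0,0,0,-0.235,0,0,0,0,0,-0.235,0,0,0,0,0,-0.235,0,0,0]'
python3 -m handwheel '[0,0,-0.08,0,0,0,0,0,0,0,0,0,0,0,0,0,0,0]'
python3 -m handwheel '[0,0,0,0,0,0,0,0,0,0,0,0,0,0,0,0,0,0,0,0,0,0,0,0,0,0,0,0,0,0]' 0 40
python3 -m handwheel '[0,0,0.08,0,0,0,0,0,0.235,0,0,0,0,0,0.235,0,0,0,0,0,0.235,0,0,0,0,0,0.235,0,0,0]'
python3 -m handwheel '[0,0,0.235,0,0,0,0.058,-0.262,0,0,0,0,0.058,-0.262,0,0,0,0,0.058,-0.262,0,0,0,0,0.058,-0.262,0,0,0,0]'
python3 -m handwheel '[0.058,-0.262,0,0,0,0,0.058,-0.262,0,0,0,0,0.058,-0.262,0,0,0,0,0.058,-0.262,0,0,0,0,0.058,-0.262,0,0,0,0]'
python3 -m handwheel '[0,0,-0.2,0,0,0,0,0,-0.2,0,0,0,0,0,-0.2,0,0,0,0,0,0,0,0,0,0,0,0,0,0,0]'
python3 - <<'E'
from m import *
save("wrist","w6"); Z=load("w6");print(ctrl.get_state()["eef_pos"].round(4))
print("held drum");blobs(Z,.112,.136,.55,.645,.02,.085,100)
P=Z["P"];m=(P[...,0]>.64)&(P[...,0]<.72)&(P[...,1]>.03)&(P[...,1]<.12)&(P[...,2]>.116);q=P[m]
for z in(.118,.123,.128,.133,.138,.143,.148):
    s=q[abs(q[:,2]-z)<.0025]
    if len(s): print(z,len(s),s.min(0).round(3),s.max(0).round(3))
E
```

```text
time: 17.82
eef_pos: [0.5394, 0.4106, 0.251]
tcp_rot: [0.048, 0.999, 0.001, -0.0]
contact_force: [-0.6, -1.3, -0.4]
opening: 0.499
finger_force: 0.0
time: 18.23
eef_pos: [0.5409, 0.4057, 0.0735]
tcp_rot: [0.05, 0.999, -0.0, 0.0]
contact_force: [0.5, 1.3, 0.4]
opening: 0.503
finger_force: 0.0
time: 18.48
eef_pos: [0.5409, 0.4068, 0.0633]
tcp_rot: [0.05, 0.999, -0.0, -0.0]
contact_force: [-0.4, 1.1, 1.3]
opening: 0.501
finger_force: 0.0
time: 18.9
eef_pos: [0.5423, 0.4085, 0.0666]
tcp_rot: [0.049, 0.999, 0.001, 0.003]
contact_force: [-0.3, -1.8, 6.7]
opening: 0.191
finger_force: 39.3
time: 19.32
eef_pos: [0.5394, 0.4077, 0.2179]
tcp_rot: [0.049, 0.999, 0.0, -0.0]
contact_force: [0.1, -0.1, -0.5]
opening: 0.188
finger_force: 39.1
time: 19.73
eef_pos: [0.5744, 0.2494, 0.2521]
tcp_rot: [0.048, 0.999, 0.0, 0.0]
contact_force: [0.9, -1.0, -1.2]
opening: 0.186
finger_force: 39.2
time: 20.15
eef_pos: [0.6181, 0.0524, 0.2519]
tcp_rot: [0.049, 0.999, 0.0, 0.0]
contact_force: [1.5, 0.1, -1.7]
opening: 0.188
finger_force: 39.2
time: 20.57
eef_pos: [0.6168, 0.0542, 0.1596]
tcp_rot: [0.049, 0.999, 0.0, -0.002]
contact_force: [0.2, -0.5, -0.6]
opening: 0.189
finger_force: 39.3
[0.6185 0.0542 0.1621]
held drum
[ 236  207   94   66 4304] mean [0.6031 0.0546 0.1226] mid [0.6062 0.0538 0.1239] ext [0.036 0.05  0.024]
0.118 2310 [0.647 0.038 0.116] [0.709 0.102 0.119]
0.128 16 [0.677 0.047 0.129] [0.679 0.062 0.13 ]
0.133 236 [0.675 0.047 0.131] [0.69  0.119 0.135]
0.138 303 [0.676 0.047 0.136] [0.691 0.12  0.137]
```

```bash
python3 -m handwheel '[0.03,0,0,0,0,0,0,0,-0.12,0,0,0,0,0,-0.12,0,0,0,0,0,-0.12,0,0,0,0,0,-0.07,0,0,0]'
python3 -m handwheel '[0,0,-0.02,0,0,0,0,0,0,0,0,0,0,0,0,0,0,0]'
python3 -m handwheel '[0,0,-0.02,0,0,0,0,0,0,0,0,0,0,0,0,0,0,0]'
```

```text
time: 21.03
eef_pos: [0.624, 0.0543, 0.0976]
tcp_rot: [0.049, 0.999, -0.0, 0.001]
contact_force: [-1.3, 0.7, -0.5]
opening: 0.19
finger_force: 39.3
time: 21.28
eef_pos: [0.6241, 0.054, 0.0953]
tcp_rot: [0.049, 0.999, -0.0, 0.001]
contact_force: [-0.1, -0.2, -0.4]
opening: 0.19
finger_force: 39.3
time: 21.53
eef_pos: [0.6233, 0.0539, 0.0913]
tcp_rot: [0.049, 0.999, -0.0, 0.001]
contact_force: [0.4, -0.5, -1.2]
opening: 0.187
finger_force: 39.3
```

```bash
python3 -m handwheel '[0,0,-0.015,0,0,0,0,0,0,0,0,0,0,0,0,0,0,0]'
python3 -m handwheel '[0,0,-0.013,0,0,0,0,0,0,0,0,0,0,0,0,0,0,0]'
python3 -m handwheel '[0,0,-0.013,0,0,0,0,0,0,0,0,0,0,0,0,0,0,0]'
```

```text
time: 21.78
eef_pos: [0.6228, 0.054, 0.0882]
tcp_rot: [0.049, 0.999, 0.0, -0.0]
contact_force: [-0.2, 1.3, -1.4]
opening: 0.191
finger_force: 39.3
time: 22.03
eef_pos: [0.6228, 0.054, 0.0861]
tcp_rot: [0.049, 0.999, 0.0, -0.0]
contact_force: [-0.9, -0.3, -0.9]
opening: 0.189
finger_force: 39.3
time: 22.28
eef_pos: [0.6237, 0.0537, 0.0856]
tcp_rot: [0.049, 0.999, -0.0, 0.001]
contact_force: [-0.5, -0.3, 4.2]
opening: 0.191
finger_force: 39.7
```

```bash
python3 -m handwheel '[0,0,0,0,0,0,0,0,0,0,0,0,0,0,0,0,0,0,0,0,0,0,0,0]' 0.4
python3 -m handwheel '[0,0,0.1,0,0,0,0,0,0.25,0,0,0,0,0,0.25,0,0,0,0,0,0.25,0,0,0,0,0,0.25,0,0,0]'
python3 -m handwheel '[-0.087,0.231,0,0,0,0,-0.087,0.231,0,0,0,0,-0.087,0.231,0,0,0,0,-0.087,0.231,0,0,0,0,-0.087,0.231,0,0,0,0]' 0.45
python3 -m handwheel '[-0.087,0.231,0,0,0,0,-0.087,0.231,0,0,0,0,-0.087,0.231,0,0,0,0,0,0,0,0,0,0,0,0,0,0,0,0]'
python3 - <<'E'
from m import *
save("top","t7");save("wrist","w7");save("scene","s7");print(ctrl.get_state()["eef_pos"].round(4))
print("top drawer knobs");blobs(load("t7"),.065,.09,.52,.65,-.12,.1,20);print("drums");blobs(load("t7"),.044,.056,.52,.65,-.12,.1,20)
print("wrist mat");blobs(load("w7"),.054,.07,.4,.64,.25,.5)
print("scene mat");blobs(load("s7"),.04,.07,.3,.64,.25,.5)
E
python3 -c "
import cv2
cv2.imwrite('pics/c7.png',cv2.resize(cv2.imread('pics/t7.png')[100:310,60:340],(800,600),interpolation=2))"
```

```text
time: 22.62
eef_pos: [0.6226, 0.0541, 0.0839]
tcp_rot: [0.049, 0.999, 0.0, -0.0]
contact_force: [0.4, 0.4, 0.2]
opening: 0.399
finger_force: 0.0
time: 23.03
eef_pos: [0.6225, 0.0541, 0.2506]
tcp_rot: [0.049, 0.999, 0.0, -0.0]
contact_force: [-0.3, 0.4, -0.2]
opening: 0.401
finger_force: 0.0
time: 23.45
eef_pos: [0.5567, 0.2286, 0.2493]
tcp_rot: [0.049, 0.999, 0.0, -0.0]
contact_force: [-0.0, 0.9, -0.5]
opening: 0.447
finger_force: 0.0
time: 23.87
eef_pos: [0.5173, 0.3329, 0.249]
tcp_rot: [0.047, 0.999, -0.0, -0.0]
contact_force: [0.3, 1.1, 0.7]
opening: 0.452
finger_force: 0.0
[0.5188 0.3303 0.2491]
top drawer knobs
[235 170   8   8  48] mean [0.6204 0.0513 0.0801] mid [0.6209 0.052  0.077 ] ext [0.016 0.017 0.018]
[283 171   8   8  47] mean [ 0.6191 -0.0633  0.0793] mid [ 0.6194 -0.064   0.0759] ext [0.016 0.017 0.017]
[259 173   7   8  46] mean [ 0.6136 -0.0046  0.0796] mid [ 0.6141 -0.0049  0.076 ] ext [0.015 0.015 0.019]
[286 206   7   8  46] mean [ 0.5335 -0.0699  0.0799] mid [ 0.534  -0.0702  0.0769] ext [0.017 0.015 0.016]
drums
[230 166  20  20 264] mean [0.6204 0.0515 0.0496
[... 305 characters left out ...]
.0386  0.0497] mid [ 0.5715 -0.0104  0.0491] ext [0.103 0.219 0.01 ]
[282 204  14  13 105] mean [ 0.5343 -0.0699  0.0497] mid [ 0.535  -0.0711  0.0502] ext [0.03  0.033 0.008]
wrist mat
[274 180  18  18 265] mean [0.5169 0.3308 0.0611] mid [0.5177 0.3309 0.0589] ext [0.017 0.017 0.01 ]
[286 232  18  18 244] mean [0.5723 0.3378 0.0607] mid [0.5735 0.3378 0.0586] ext [0.017 0.017 0.009]
scene mat
[438 264   8   9  58] mean [0.3315 0.3561 0.0535] mid [0.331  0.3556 0.052 ] ext [0.019 0.017 0.022]
[380 299   9  10  64] mean [0.5235 0.3349 0.0569] mid [0.5212 0.3336 0.0531] ext [0.02  0.018 0.025]
[366 314   9  10  65] mean [0.5794 0.342  0.0574] mid [0.5774 0.3413 0.0541] ext [0.02  0.017 0.023]
```

View pics/c7.png

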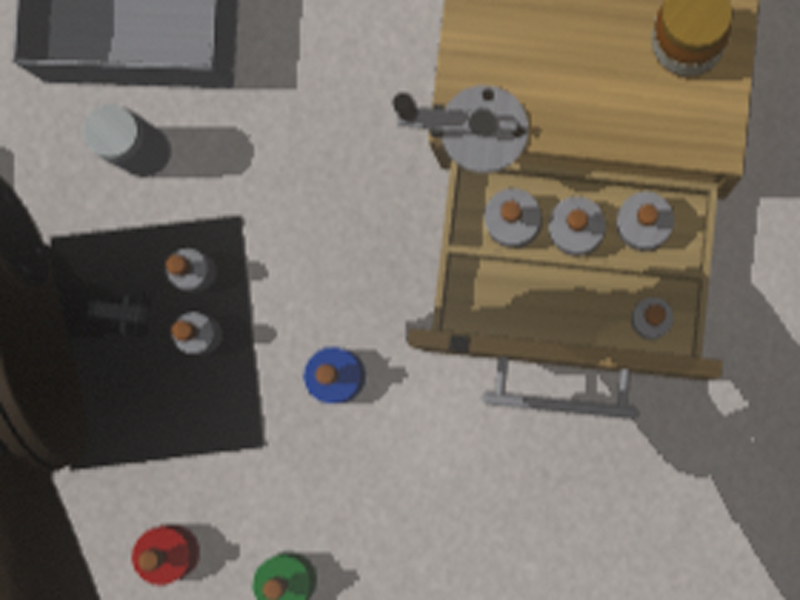

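The crop shows three large cutters upright in the back row at (511,212), (577,218) and (647,215). The kept small one is in front at (655,316), and two small ones remain on the mat at (178,267) and (183,330). Next is the nearer small one.

```bash
python3 -m handwheel '[0,0,-0.232,0,0,0,0,0,-0.232,0,0,0,0,0,-0.232,0,0,0,0,0,-0.232,0,0,0,0,0,-0.232,0,0,0]'
python3 -m handwheel '[0,0,-0.09,0,0,0,0,0,0,0,0,0,0,0,0,0,0,0]'
python3 -m handwheel '[0,0,0,0,0,0,0,0,0,0,0,0,0,0,0,0,0,0,0,0,0,0,0,0,0,0,0,0,0,0]' 0 40
python3 -m handwheel '[0,0,0.09,0,0,0,0,0,0.232,0,0,0,0,0,0.232,0,0,0,0,0,0.232,0,0,0,0,0,0.232,0,0,0]'
python3 -m handwheel '[0,0,0.232,0,0,0,0.015,-0.261,0,0,0,0,0.015,-0.261,0,0,0,0,0.015,-0.261,0,0,0,0,0.015,-0.261,0,0,0,0]'
python3 -m handwheel '[0.015,-0.261,0,0,0,0,0.015,-0.261,0,0,0,0,0.015,-0.261,0,0,0,0,0.015,-0.261,0,0,0,0,0.015,-0.261,0,0,0,0]'
python3 -m handwheel '[0,0,-0.18,0,0,0,0,0,-0.18,0,0,0,0,0,-0.18,0,0,0,0,0,0,0,0,0,0,0,0,0,0,0]'
python3 - <<'E'
from m import *
save("wrist","w8"); Z=load("w8");print(ctrl.get_state()["eef_pos"].round(4))
print("held drum");blobs(Z,.112,.145,.505,.58,-.06,.02,100)
E
```

```text
time: 24.43
eef_pos: [0.5194, 0.3295, 0.0741]
tcp_rot: [0.05, 0.999, 0.0, 0.0]
contact_force: [0.1, 0.2, -0.7]
opening: 0.451
finger_force: 0.0
time: 24.68
eef_pos: [0.5192, 0.3304, 0.0621]
tcp_rot: [0.05, 0.999, -0.0, -0.0]
contact_force: [0.6, 0.6, 0.6]
opening: 0.452
finger_force: 0.0
time: 25.1
eef_pos: [0.5207, 0.3318, 0.0652]
tcp_rot: [0.049, 0.999, 0.001, 0.003]
contact_force: [0.6, -0.8, 7.3]
opening: 0.191
finger_force: 39.2
time: 25.52
eef_pos: [0.5177, 0.3312, 0.2168]
tcp_rot: [0.049, 0.999, 0.0, -0.0]
contact_force: [-0.2, 0.5, -0.6]
opening: 0.191
finger_force: 39.1
time: 25.93
eef_pos: [0.5268, 0.1735, 0.2505]
tcp_rot: [0.048, 0.999, 0.0, 0.0]
contact_force: [1.1, 0.2, -0.7]
opening: 0.192
finger_force: 39.2
time: 26.35
eef_pos: [0.5381, -0.0227, 0.2503]
tcp_rot: [0.049, 0.999, 0.0, 0.0]
contact_force: [0.9, -0.3, -0.0]
opening: 0.193
finger_force: 39.2
time: 26.77
eef_pos: [0.5375, -0.0208, 0.1675]
tcp_rot: [0.049, 0.999, 0.0, -0.002]
contact_force: [0.8, -0.0, -0.5]
opening: 0.186
finger_force: 39.3
[ 0.5389 -0.0209  0.1695]
held drum
[ 248  215   68   54 2550] mean [ 0.5251 -0.0206  0.1299] mid [ 0.5281 -0.0215  0.1285] ext [0.023 0.036 0.033]
```

```bash
python3 -m handwheel '[0,0,-0.15,0,0,0,0,0,-0.15,0,0,0,0,0,-0.15,0,0,0,0,0,-0.09,0,0,0,0,0,0,0,0,0]'
python3 -m handwheel '[0,0,-0.015,0,0,0,0,0,0,0,0,0,0,0,0,0,0,0]'
python3 -m handwheel '[0,0,-0.013,0,0,0,0,0,0,0,0,0,0,0,0,0,0,0]'
```

```text
time: 27.23
eef_pos: [0.5382, -0.0206, 0.0868]
tcp_rot: [0.049, 0.999, 0.0, -0.001]
contact_force: [-1.6, -0.7, -0.4]
opening: 0.191
finger_force: 39.3
time: 27.48
eef_pos: [0.5404, -0.0214, 0.0875]
tcp_rot: [0.049, 0.999, -0.0, 0.002]
contact_force: [0.0, 0.6, -1.4]
opening: 0.19
finger_force: 39.3
time: 27.73
eef_pos: [0.5394, -0.0213, 0.0842]
tcp_rot: [0.049, 0.999, -0.0, 0.001]
contact_force: [0.1, 0.2, 1.1]
opening: 0.191
finger_force: 39.5
```

```bash
python3 -m handwheel '[0,0,-0.006,0,0,0,0,0,0,0,0,0]'
python3 -m handwheel '[0,0,0,0,0,0,0,0,0,0,0,0,0,0,0,0,0,0,0,0,0,0,0,0]' 0.38
python3 -m handwheel '[0,0,0.1,0,0,0,0,0,0.25,0,0,0,0,0,0.25,0,0,0,0,0,0.25,0,0,0,0,0,0.25,0,0,0]'
python3 -m handwheel '[0.025,0.266,0,0,0,0,0.025,0.266,0,0,0,0,0.025,0.266,0,0,0,0,0.025,0.266,0,0,0,0,0.025,0.266,0,0,0,0]' 0.45
python3 -m handwheel '[0.025,0.266,0,0,0,0,0.025,0.266,0,0,0,0,0.025,0.266,0,0,0,0,0.025,0.266,0,0,0,0,0,0,0,0,0,0]'
python3 - <<'E'
from m import *
save("top","t9");save("wrist","w9");print(ctrl.get_state()["eef_pos"].round(4))
print("top drawer knobs");blobs(load("t9"),.065,.09,.52,.65,-.12,.1,20);print("drums");blobs(load("t9"),.044,.056,.52,.65,-.12,.1,50)
print("wrist mat");blobs(load("w9"),.054,.07,.4,.64,.25,.5)
E
```

```text
time: 27.9
eef_pos: [0.54, -0.0215, 0.0841]
tcp_rot: [0.049, 0.999, -0.0, 0.001]
contact_force: [-0.9, -0.9, 6.1]
opening: 0.19
finger_force: 39.9
time: 28.23
eef_pos: [0.5384, -0.0211, 0.0819]
tcp_rot: [0.049, 0.999, 0.0, -0.0]
contact_force: [-0.0, -0.0, 0.3]
opening: 0.383
finger_force: 0.0
time: 28.65
eef_pos: [0.5382, -0.0211, 0.2485]
tcp_rot: [0.049, 0.999, 0.0, -0.0]
contact_force: [0.5, -0.3, -0.5]
opening: 0.377
finger_force: 0.0
time: 29.07
eef_pos: [0.5572, 0.18, 0.2472]
tcp_rot: [0.049, 0.999, -0.0, -0.0]
contact_force: [0.2, -0.8, -0.1]
opening: 0.448
finger_force: 0.0
time: 29.48
eef_pos: [0.5715, 0.344, 0.2463]
tcp_rot: [0.046, 0.999, 0.001, -0.0]
contact_force: [-0.7, -1.0, -1.0]
opening: 0.449
finger_force: 0.0
[0.5719 0.3393 0.2462]
top drawer knobs
[235 170   8   8  47] mean [0.6206 0.0514 0.0797] mid [0.621  0.0519 0.0761] ext [0.015 0.017 0.02 ]
[283 171   8   8  47] mean [ 0.619  -0.0633  0.0796] mid [ 0.6197 -0.0642  0.0763] ext [0.016 0.017 0.02 ]
[259 173   7   8  45] mean [ 0.6143 -0.0047  0.0802] mid [ 0.6144 -0.0049  0.0752] ext [0.015 0.015 0.019]
[266 20
[... 259 characters left out ...]
96] mid [0.6226 0.0509 0.0494] ext [0.048 0.047 0.011]
[276 167  20  20 263] mean [ 0.6191 -0.0637  0.0496] mid [ 0.6193 -0.0638  0.0496] ext [0.048 0.048 0.01 ]
[252 168  20  20 268] mean [ 0.6141 -0.004   0.0497] mid [ 0.6158 -0.0039  0.0504] ext [0.049 0.047 0.01 ]
[220 176  89  41 329] mean [ 0.5772 -0.0393  0.0495] mid [ 0.5701 -0.0107  0.0498] ext [0.1   0.219 0.011]
[263 202  14  14 114] mean [ 0.5374 -0.0234  0.0496] mid [ 0.5385 -0.0241  0.0486] ext [0.033 0.032 0.009]
[281 204  15  13 112] mean [ 0.5342 -0.0698  0.0496] mid [ 0.535  -0.0701  0.049 ] ext [0.03  0.035 0.01 ]
wrist mat
[271 183  18  19 270] mean [0.5731 0.3378 0.061 ] mid [0.5739 0.3376 0.059 ] ext [0.017 0.017 0.009]
```

```bash
python3 -m handwheel '[0.013,-0.008,-0.228,0,0,0,0,0,-0.228,0,0,0,0,0,-0.228,0,0,0,0,0,-0.228,0,0,0,0,0,-0.228,0,0,0]'
python3 -m handwheel '[0,0,-0.09,0,0,0,0,0,0,0,0,0,0,0,0,0,0,0]'
python3 -m handwheel '[0,0,0,0,0,0,0,0,0,0,0,0,0,0,0,0,0,0,0,0,0,0,0,0,0,0,0,0,0,0]' 0 40
python3 -m handwheel '[0,0,0.09,0,0,0,0,0,0.232,0,0,0,0,0,0.232,0,0,0,0,0,0.232,0,0,0,0,0,0.232,0,0,0]'
python3 -m handwheel '[0,0,0.232,0,0,0,-0.026,-0.26,0,0,0,0,-0.026,-0.26,0,0,0,0,-0.026,-0.26,0,0,0,0,-0.026,-0.26,0,0,0,0]'
python3 -m handwheel '[-0.026,-0.26,0,0,0,0,-0.026,-0.26,0,0,0,0,-0.026,-0.26,0,0,0,0,-0.026,-0.26,0,0,0,0,0,0,0,0,0,0]'
python3 -m handwheel '[0,0,-0.18,0,0,0,0,0,-0.18,0,0,0,0,0,-0.18,0,0,0,0,0,0,0,0,0,0,0,0,0,0,0]'
python3 - <<'E'
from m import *
save("wrist","w10"); Z=load("w10");print(ctrl.get_state()["eef_pos"].round(4))
print("held drum");blobs(Z,.112,.145,.505,.58,-.01,.06,100)
E
```

```text
time: 30.0
eef_pos: [0.5745, 0.3349, 0.075]
tcp_rot: [0.05, 0.999, -0.0, 0.0]
contact_force: [1.2, 0.3, -0.6]
opening: 0.45
finger_force: 0.0
time: 30.25
eef_pos: [0.5747, 0.3358, 0.063]
tcp_rot: [0.049, 0.999, -0.0, -0.0]
contact_force: [0.6, -0.3, 0.2]
opening: 0.449
finger_force: 0.0
time: 30.67
eef_pos: [0.5766, 0.3376, 0.0663]
tcp_rot: [0.049, 0.999, 0.001, 0.003]
contact_force: [0.0, -0.1, 7.6]
opening: 0.191
finger_force: 39.5
time: 31.08
eef_pos: [0.5737, 0.3366, 0.2175]
tcp_rot: [0.049, 0.999, -0.0, -0.0]
contact_force: [1.5, 0.5, -0.7]
opening: 0.187
finger_force: 39.3
time: 31.5
eef_pos: [0.5578, 0.1795, 0.2511]
tcp_rot: [0.048, 0.999, -0.0, 0.0]
contact_force: [0.5, -1.4, -1.9]
opening: 0.191
finger_force: 39.4
time: 31.92
eef_pos: [0.5424, 0.0191, 0.2509]
tcp_rot: [0.052, 0.999, -0.002, -0.0]
contact_force: [-0.3, 0.5, -1.4]
opening: 0.189
finger_force: 39.5
time: 32.33
eef_pos: [0.5419, 0.0253, 0.1682]
tcp_rot: [0.049, 0.999, 0.0, -0.002]
contact_force: [1.1, 0.1, -0.6]
opening: 0.191
finger_force: 39.5
[0.5434 0.0251 0.1702]
held drum
[ 250  215   67   54 2516] mean [0.5297 0.026  0.1295] mid [0.533  0.0251 0.127 ] ext [0.024 0.036 0.03 ]
```

```bash
python3 -m handwheel '[0,0,-0.15,0,0,0,0,0,-0.15,0,0,0,0,0,-0.15,0,0,0,0,0,-0.09,0,0,0,0,0,0,0,0,0]'
python3 -m handwheel '[0,0,-0.015,0,0,0,0,0,0,0,0,0,0,0,0,0,0,0]'
python3 -m handwheel '[0,0,-0.013,0,0,0,0,0,0,0,0,0,0,0,0,0,0,0]'
python3 -m handwheel '[0,0,-0.006,0,0,0,0,0,0,0,0,0]'
```

```text
time: 32.8
eef_pos: [0.5426, 0.0251, 0.0876]
tcp_rot: [0.049, 0.999, 0.0, -0.001]
contact_force: [-0.7, -0.7, -1.6]
opening: 0.186
finger_force: 39.5
time: 33.05
eef_pos: [0.5449, 0.0246, 0.0884]
tcp_rot: [0.049, 0.999, -0.0, 0.002]
contact_force: [0.4, 0.4, -0.5]
opening: 0.185
finger_force: 39.5
time: 33.3
eef_pos: [0.5441, 0.0246, 0.0853]
tcp_rot: [0.049, 0.999, -0.0, 0.001]
contact_force: [0.4, -0.2, 2.7]
opening: 0.188
finger_force: 39.9
time: 33.47
eef_pos: [0.5447, 0.0246, 0.0852]
tcp_rot: [0.049, 0.999, -0.0, 0.001]
contact_force: [-1.4, 0.8, 7.0]
opening: 0.188
finger_force: 40.3
```

```bash
python3 -m handwheel '[0,0,0,0,0,0,0,0,0,0,0,0,0,0,0,0,0,0,0,0,0,0,0,0]' 0.38
python3 -m handwheel '[0,0,0.1,0,0,0,0,0,0.25,0,0,0,0,0,0.25,0,0,0,0,0,0.25,0,0,0,0,0,0.25,0,0,0]'
python3 -m handwheel '[-0.045,-0.007,0,0,0,-0.077,-0.045,-0.007,0,0,0,-0.077,-0.045,-0.007,0,0,0,-0.077,-0.045,-0.007,0,0,0,-0.077,-0.045,-0.007,0,0,0,-0.077]'
python3 -m handwheel '[-0.045,-0.007,0,0,0,-0.077,-0.045,-0.007,0,0,0,-0.077,-0.045,-0.007,0,0,0,-0.077,-0.045,-0.007,0,0,0,-0.077,-0.045,-0.007,0,0,0,-0.077]' 0.29
python3 -m handwheel '[-0.045,-0.007,0,0,0,-0.077,-0.045,-0.007,0,0,0,-0.077,-0.045,-0.007,0,0,0,-0.077,0,0,0,0,0,0,0,0,0,0,0,0]'
python3 - <<'E'
from m import *
save("top","t11");save("wrist","w11");save("scene","s11");s=ctrl.get_state();print(s["eef_pos"].round(4),s["tcp_rot"].round(3))
print("scene drawer knobs");blobs(load("s11"),.065,.09,.52,.65,-.12,.1,20)
print("wrist knobs");blobs(load("w11"),.07,.09,.52,.65,-.12,.1,20)
P=load("w11")["P"];m=(P[...,2]>.08)&(P[...,2]<.096)&(P[...,0]>.42)&(P[...,0]<.482)&(abs(P[...,1]-.01)<.06);q=P[m]
for y in np.arange(-.04,.06,.02):
    u=q[abs(q[:,1]-y)<.004]
    if len(u)>5: print("bar",round(y,3),len(u),np.percentile(u[:,0],[3,50,97]).round(4),np.percentile(u[:,2],90).round(4))
E
python3 -c "
import cv2,numpy as np
a=cv2.resize(cv2.imread('pics/s11.png')[160:380,200:460],(520,440),interpolation=2);b=cv2.resize(cv2.imread('pics/w11.png'),(280,210))
o=np.zeros((440,800,3),np.uint8);o[:,:520]=a;o[:210,520:]=b;cv2.imwrite('pics/c11.png',o)"
```

```text
time: 33.8
eef_pos: [0.5429, 0.0247, 0.0829]
tcp_rot: [0.049, 0.999, 0.0, -0.0]
contact_force: [0.7, 0.6, -0.5]
opening: 0.377
finger_force: 0.0
time: 34.22
eef_pos: [0.5427, 0.0248, 0.2494]
tcp_rot: [0.049, 0.999, 0.0, -0.001]
contact_force: [0.4, 0.4, -0.7]
opening: 0.382
finger_force: 0.0
time: 34.63
eef_pos: [0.5089, 0.0194, 0.2479]
tcp_rot: [0.347, 0.938, -0.0, -0.0]
contact_force: [-0.6, -1.0, -0.5]
opening: 0.381
finger_force: 0.0
time: 35.05
eef_pos: [0.4752, 0.0142, 0.2478]
tcp_rot: [0.61, 0.792, -0.0, -0.0]
contact_force: [0.3, -0.9, 0.5]
opening: 0.29
finger_force: 0.0
time: 35.47
eef_pos: [0.4554, 0.0111, 0.248]
tcp_rot: [0.74, 0.672, 0.0, 0.0]
contact_force: [0.7, 0.4, 0.7]
opening: 0.288
finger_force: 0.0
[0.4558 0.0111 0.2482] [0.741 0.672 0.    0.   ]
scene drawer knobs
[269 207   6   8  39] mean [ 0.5388 -0.0633  0.0765] mid [ 0.5387 -0.0651  0.075 ] ext [0.017 0.017 0.017]
[279 216   6   9  42] mean [ 0.5426 -0.0168  0.0762] mid [ 0.5404 -0.0187  0.0742] ext [0.018 0.019 0.017]
[245 223   7   8  46] mean [ 0.624  -0.0574  0.0766] mid [ 0.6233 -0.0592  0.0753] ext [0
[... 475 characters left out ...]
258 0.0795] mid [0.5421 0.0249 0.0765] ext [0.017 0.017 0.013]
[446 181  24  21 377] mean [ 0.613  -0.0019  0.0787] mid [ 0.6143 -0.0029  0.0766] ext [0.016 0.017 0.013]
[363 209  21  20 322] mean [ 0.5368 -0.0205  0.079 ] mid [ 0.5377 -0.0219  0.0765] ext [0.017 0.016 0.013]
[447 239  23  21 337] mean [ 0.6181 -0.0607  0.0785] mid [ 0.6194 -0.062   0.0763] ext [0.018 0.017 0.013]
[361 254  19  20 297] mean [ 0.5336 -0.0669  0.0788] mid [ 0.534  -0.0686  0.0767] ext [0.017 0.017 0.012]
bar -0.04 270 [0.4489 0.4643 0.4808] 0.0894
bar -0.02 100 [0.4503 0.4551 0.4605] 0.09
bar 0.0 103 [0.4523 0.4573 0.4623] 0.09
bar 0.02 107 [0.4543 0.4593 0.4641] 0.09
bar 0.04 112 [0.4562 0.4611 0.4658] 0.0901
```

View pics/c11.png

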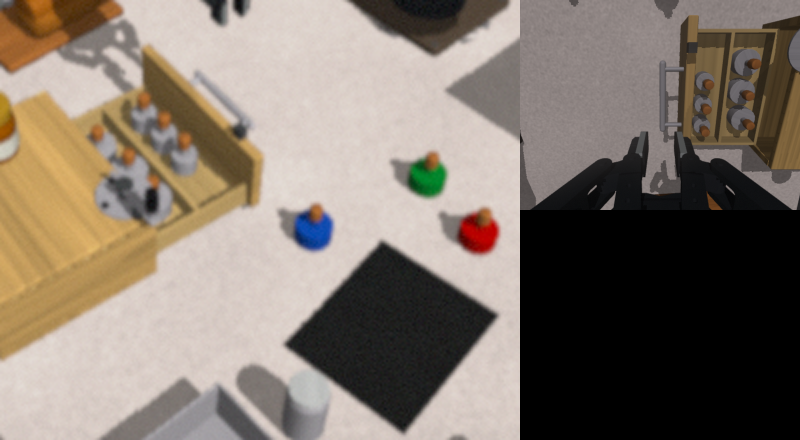

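The mat is empty. All six cutters stand upright, large at (97,130), (128,155) and (155,185) in the back row and small at (143,100), (163,118) and (184,140) in the front row. The look-alikes are untouched. Now I grip the handle and push the drawer home.

```bash
python3 -m handwheel '[0.015,0,-0.22,0,0,0,0,0,-0.22,0,0,0,0,0,-0.22,0,0,0,0,0,-0.18,0,0,0,0,0,-0.12,0,0,0]' 0.33
python3 -m handwheel '[0,0,-0.06,0,0,0,0,0,-0.045,0,0,0,0,0,0,0,0,0]'
python3 -m handwheel '[0,0,0,0,0,0,0,0,0,0,0,0,0,0,0,0,0,0,0,0,0,0,0,0,0,0,0,0,0,0]' 0 40
python3 -m handwheel '[0.03,-0.003,0,0,0,0,0.06,-0.006,0,0,0,0,0.08,-0.008,0,0,0,0,0.08,-0.008,0,0,0,0,0.08,-0.008,0,0,0,0]'
```

```text
time: 36.03
eef_pos: [0.4562, 0.0114, 0.1011]
tcp_rot: [0.741, 0.672, -0.001, -0.002]
contact_force: [-0.7, 0.1, 0.4]
opening: 0.329
finger_force: 0.0
time: 36.28
eef_pos: [0.4592, 0.0109, 0.0892]
tcp_rot: [0.741, 0.671, 0.001, 0.001]
contact_force: [0.3, -0.2, 0.6]
opening: 0.331
finger_force: 0.0
time: 36.7
eef_pos: [0.459, 0.0108, 0.0897]
tcp_rot: [0.741, 0.671, 0.001, 0.001]
contact_force: [1.4, -0.2, 4.6]
opening: 0.114
finger_force: 39.3
time: 37.12
eef_pos: [0.5078, 0.0061, 0.0897]
tcp_rot: [0.741, 0.671, -0.0, -0.0]
contact_force: [-2.9, 0.8, 8.3]
opening: 0.112
finger_force: 39.7
```

```bash
python3 -m handwheel '[0.08,-0.008,0,0,0,0,0.08,-0.008,0,0,0,0,0.08,-0.008,0,0,0,0,0.08,-0.008,0,0,0,0,0.08,-0.008,0,0,0,0]'
python3 -m handwheel '[0.08,-0.008,0,0,0,0,0.07,-0.007,0,0,0,0,0.05,-0.005,0,0,0,0,0.03,-0.003,0,0,0,0,0,0,0,0,0,0]'
python3 -m handwheel '[0.02,-0.002,0,0,0,0,0.015,-0.001,0,0,0,0,0,0,0,0,0,0,0,0,0,0,0,0]'
```

```text
time: 37.53
eef_pos: [0.5678, 0.0003, 0.0897]
tcp_rot: [0.741, 0.671, -0.0, -0.0]
contact_force: [-2.2, 0.9, 8.1]
opening: 0.112
finger_force: 39.7
time: 37.95
eef_pos: [0.6034, -0.0031, 0.0897]
tcp_rot: [0.741, 0.671, 0.001, 0.001]
contact_force: [1.7, 1.8, 5.4]
opening: 0.107
finger_force: 39.7
time: 38.28
eef_pos: [0.6077, -0.0035, 0.0898]
tcp_rot: [0.741, 0.671, 0.001, 0.0]
contact_force: [0.1, 0.3, 5.3]
opening: 0.11
finger_force: 39.7
```

```bash
python3 -m handwheel '[0.015,-0.001,0,0,0,0,0,0,0,0,0,0,0,0,0,0,0,0]'
python3 -m handwheel '[0.02,-0.002,0,0,0,0,0,0,0,0,0,0,0,0,0,0,0,0]'
```

```text
time: 38.53
eef_pos: [0.6093, -0.0037, 0.0897]
tcp_rot: [0.741, 0.671, 0.0, -0.0]
contact_force: [-2.0, 2.1, 6.8]
opening: 0.111
finger_force: 39.9
time: 38.78
eef_pos: [0.6094, -0.0037, 0.0897]
tcp_rot: [0.741, 0.671, -0.003, -0.004]
contact_force: [-11.0, 1.0, 13.3]
opening: 0.11
finger_force: 40.6
```

```bash
python3 -m handwheel '[-0.02,0.002,0,0,0,0,0,0,0,0,0,0]'
python3 -m handwheel '[0,0,0,0,0,0,0,0,0,0,0,0,0,0,0,0,0,0,0,0,0,0,0,0]' 0.3
python3 -m handwheel '[0,0,0.22,0,0,0,0,0,0.22,0,0,0,0,0,0.22,0,0,0,0,0,0.22,0,0,0,0,0,0.22,0,0,0]'
python3 - <<'E'
from m import *
save("wrist","w12");s=ctrl.get_state();print(s["eef_pos"].round(4))
P=load("w12")["P"];m=(P[...,2]>.08)&(P[...,2]<.096)&(P[...,0]>.57)&(P[...,0]<.64)&(P[...,1]>-.07)&(P[...,1]<.06);q=P[m]
b=np.arange(-.06,.055,.01);print(np.round([np.percentile(q[(q[:,1]>=y)&(q[:,1]<y+.01)][:,0],5) for y in b],4))
print("post");blobs(load("w12"),.15,.19,.6,.75,.05,.18,20)
E
python3 -m handwheel '[0.13,0.227,0,0,0,0,0.13,0.227,0,0,0,0,0.13,0.227,0,0,0,0,0.13,0.227,0,0,0,0,0,0,0,0,0,0]' 0.4
```

```text
time: 38.95
eef_pos: [0.609, -0.0037, 0.0897]
tcp_rot: [0.741, 0.671, 0.0, -0.0]
contact_force: [-1.1, 1.5, 7.5]
opening: 0.11
finger_force: 40.0
time: 39.28
eef_pos: [0.6083, -0.0038, 0.088]
tcp_rot: [0.741, 0.671, -0.001, -0.001]
contact_force: [-2.7, 0.7, 3.5]
opening: 0.296
finger_force: 2.3
time: 39.7
eef_pos: [0.6088, -0.004, 0.2541]
tcp_rot: [0.741, 0.671, -0.0, -0.0]
contact_force: [0.3, 0.7, 0.1]
opening: 0.298
finger_force: 0.0
[ 0.6124 -0.0045  0.2631]
[0.6007 0.6006 0.6017 0.6026 0.6036 0.6047 0.6049 0.6059 0.607  0.6081
 0.61   0.6101]
post
[384   0  17   4  45] mean [0.6852 0.1243 0.1537] mid [0.6859 0.1247 0.1544] ext [0.009 0.002 0.008]
time: 40.17
eef_pos: [0.6887, 0.1378, 0.2513]
tcp_rot: [0.74, 0.673, 0.001, -0.001]
contact_force: [-0.6, -1.5, -0.3]
opening: 0.395
finger_force: 0.0
```

```bash
python3 -m handwheel '[0,0,-0.18,0,0,0,0,0,-0.18,0,0,0,0,0,-0.16,0,0,0,0,0,0,0,0,0,0,0,0,0,0,0]'
python3 -m handwheel '[0,0,0,0,0,0,0,0,0,0,0,0,0,0,0,0,0,0,0,0,0,0,0,0,0,0,0,0,0,0]' 0 30
python3 -m handwheel '[-0.033,0.001,0,0,0,0.0625,-0.033,0,0,0,0,0.0625,-0.037,-0.006,0,0,0,0.0625,-0.038,-0.007,0,0,0,0.0625]'
python3 -m handwheel '[-0.036,-0.014,0,0,0,0.0625,-0.036,-0.015,0,0,0,0.0625,-0.032,-0.021,0,0,0,0.0625,-0.033,-0.021,0,0,0,0.0625]'
python3 -m handwheel '[-0.027,-0.027,0,0,0,0.0625,-0.028,-0.027,0,0,0,0.0625,-0.021,-0.032,0,0,0,0.0625,-0.022,-0.032,0,0,0,0.0625]'
python3 -m handwheel '[-0.014,-0.035,0,0,0,0.0625,-0.015,-0.036,0,0,0,0.0625,-0.007,-0.038,0,0,0,0.0625,-0.008,-0.038,0,0,0,0.0625,0,0,0,0,0,0]'
```

```text
time: 40.58
eef_pos: [0.6859, 0.1319, 0.1726]
tcp_rot: [0.741, 0.671, -0.002, -0.002]
contact_force: [0.3, 0.4, 0.7]
opening: 0.402
finger_force: 0.0
time: 41.0
eef_pos: [0.6882, 0.1322, 0.1776]
tcp_rot: [0.741, 0.671, 0.001, 0.001]
contact_force: [-0.3, -0.7, 2.2]
opening: 0.176
finger_force: 29.9
time: 41.33
eef_pos: [0.6666, 0.1305, 0.1776]
tcp_rot: [0.594, 0.804, 0.001, 0.001]
contact_force: [-0.3, -1.3, 3.2]
opening: 0.173
finger_force: 30.0
time: 41.67
eef_pos: [0.6461, 0.1201, 0.1776]
tcp_rot: [0.426, 0.905, 0.001, 0.001]
contact_force: [0.0, -0.5, 2.8]
opening: 0.174
finger_force: 29.9
time: 42.0
eef_pos: [0.6313, 0.1026, 0.1776]
tcp_rot: [0.241, 0.97, 0.001, 0.001]
contact_force: [0.5, 1.4, 2.8]
opening: 0.174
finger_force: 30.0
time: 42.42
eef_pos: [0.6244, 0.0798, 0.1776]
tcp_rot: [0.049, 0.999, 0.0, 0.0]
contact_force: [-4.0, 0.1, 5.9]
opening: 0.175
finger_force: 30.2
```

```bash
python3 -m handwheel '[0,0,0,0,0,0,0,0,0,0,0,0,0,0,0,0,0,0,0,0,0,0,0,0]' 0.4
python3 -m handwheel '[0,0,0.1,0,0,0,0,0,0.2,0,0,0,0,0,0.25,0,0,0,0,0,0.25,0,0,0]'
python3 -m handwheel '[-0.1,0.25,0,0,0,0,-0.1,0.25,0,0,0,0,-0.1,0.25,0,0,0,0,-0.1,0.25,0,0,0,0,-0.1,0.25,0,0,0,0]'
python3 -m handwheel '[0,0,0,0,0,0,0,0,0,0,0,0]'
python3 - <<'E'
from m import *
save("top","t13");save("scene","s13")
P=load("t13")["P"];m=(P[...,2]>.133)&(P[...,2]<.142)&(abs(P[...,0]-.66)<.07)&(abs(P[...,1]-.075)<.03);q=P[m][:,:2].astype(np.float32)
for t in("top0","t13"):
    print(t,"post");blobs(load(t),.176,.19,.58,.75,.05,.18,5);print(unitfit(load(t))[0])
l=cv2.fitLine(q,cv2.DIST_HUBER,0,.01,.01).ravel();print("theta approx",-np.arctan(l[1]/l[0])-.097,l)
E
python3 -c "
import cv2
cv2.imwrite('pics/c13.png',cv2.resize(cv2.imread('pics/t13.png')[40:250,180:460],(800,600),interpolation=2))"
```

```text
time: 42.75
eef_pos: [0.6242, 0.0801, 0.1751]
tcp_rot: [0.05, 0.999, -0.0, -0.0]
contact_force: [0.7, 0.4, -0.1]
opening: 0.404
finger_force: 0.0
time: 43.08
eef_pos: [0.6236, 0.0802, 0.2952]
tcp_rot: [0.05, 0.999, -0.0, -0.002]
contact_force: [0.6, 0.4, 0.5]
opening: 0.399
finger_force: 0.0
time: 43.5
eef_pos: [0.5483, 0.269, 0.2953]
tcp_rot: [0.05, 0.999, -0.0, 0.0]
contact_force: [0.9, 0.3, 0.0]
opening: 0.399
finger_force: 0.0
time: 43.67
eef_pos: [0.5482, 0.2695, 0.2952]
tcp_rot: [0.048, 0.999, -0.0, -0.0]
contact_force: [-0.2, -0.5, 1.0]
opening: 0.401
finger_force: 0.0
top0 post
[223 161   7   7  40] mean [0.6241 0.0741 0.1813] mid [0.6238 0.0742 0.1817] ext [0.014 0.013 0.006]
((0.7631756067276001, -0.020615383982658386), (0.26030659675598145, 0.2422635555267334), 84.34246063232422)
t13 post
[221 161   8   7  42] mean [0.6238 0.0779 0.1805] mid [0.6238 0.0777 0.1807] ext [0.013 0.015 0.008]
((0.763923704624176, -0.020761698484420776), (0.2603292763233185, 0.24107491970062256), 84.39933013916016)
theta approx -0.043849245 [ 0.99858785 -0.05312574  0.65315074  0.07419996]
```

View pics/c13.png

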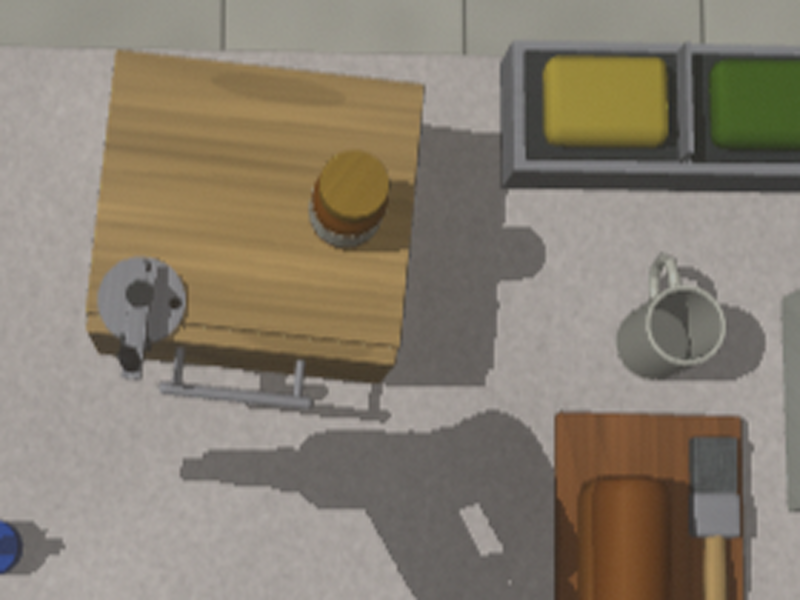

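The drawer is flush, the lever is back over its front near (133,355) at about 0.01 rad, and the jar, mug, loaf and brush have not moved. I'm handing in the job.

```bash
python3 -c "
from plant import ctrl
print(ctrl.sign_off())"
```

```text
the job is handed in; nothing more can be done
None
```

The job is handed in, no verdict shown: all four cutters from the mat were seen standing upright in the rows of their size before the drawer was closed. The last views show the drawer home to within about 1 mm, the lever about 0.01 rad from its locked notch, and the loaf, brush, jar and mug where they were.

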